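Load the flanged axle sleeve into its slotted fixture and lock it

TASK

Lift the flanged steel axle sleeve out of the wooden trough by its short stub, lay it in the open notched rest and let go, then take it again by the long barrel and slide it sideways fully home into the slotted grey fixture, flange in the gap behind the front plate and the long barrel standing out at the front. Only then push the steel drift rod down through the narrow slot on top of the fixture until the hidden lock tab is fully down, and put the rod back in the hole of its stand. Leave the hex key, the loose wheel and the pipe tee where they are.

Things in the scene. Friction and masses are not known exactly. Their poses are not given: they have to be found in the camera images.
- sleeve: Bright steel flanged axle sleeve, loose, about 0.12 kg, lying level: round barrel 20 mm thick, 97 mm long; round flange 34 mm across, 6 mm thick; short stub 20 mm thick, 28 mm long. Origin on the axis at mid-flange; its x axis runs along it: long barrel on -x (ends at -100 mm), stub on +x (3 to 31 mm). May be rolled about x. Starts in the wooden trough, only flange and stub standing out.
- barrel_mid (a point): point on the sleeve's axis near the middle of the long barrel, 57 mm from the flange middle: the place to hold it for loading
- barrel_end (a point): far end of the long barrel, on the axis, 100 mm from the flange middle
- stub_end (a point): end of the short stub, on the axis, 31 mm from the flange middle
- trough: Fixed wooden trough block 108x52x56 mm; origin in the middle of its underside, z up. Open at the top and at both ends; groove along x between walls 8 mm thick, 24 mm apart, 56 mm high, at x = -52..52 mm, so the barrel in it cannot be gripped. The sleeve lies in it parallel to x, axis 46 mm high, mid-flange at x = 58..62 mm, stub towards +x, clear of the block.
- rest_stand: Fixed open wooden rest: board 80x54x10 mm with two notched ribs; origin in the middle of its underside, z up, a barrel lies in it along its x
- rest (a point): Middle of the open rest: two ribs 10 mm thick with 90 degree V notches, 31 mm either side of this point along the rest's x (52 mm free between), horns 53 mm high, 22 mm to either side. The point is on the axis of a barrel lying in the notches, 46 mm high, parallel to the rest's x. With barrel_mid here, the flange clears the ribs.
- fixture: Fixed grey slotted fixture, base 68x94x8 mm; origin at its underside, z up. Front slotted plate x = -14..-6 mm, flange gap x = -6..6, rear slotted block x = 6..40; tops 72 mm high. Their common level slot: floor 35, ceiling 59 mm high, end wall at y = -10, open mouth at y = +44 mm (flared to 34 mm high over the last 10). Slide the sleeve in towards -y, parallel to x, long barrel out at -x.
- seat (a point): where mid-flange lies when the sleeve is fully home: fixture x = 0, y = 0, 45 mm high; the barrel then lies on the slot floor against the end wall, the stub inside the rear block
- lock_slot (a point): Centre of the narrow slot in the aluminium cover of the lock housing on top of the fixture near its mouth (fixture x = 0, y = 29 mm), at the cover's upper face, 88 mm high. The slot is 13 mm in the fixture's x by 20 mm in its y, the cover 5 mm thick, 28x30 mm; the hidden lock tab lies below it.
- lock_tab (a joint): Travel (m) of the hidden steel lock tab, straight down: 0 = up (its top 7 mm below the cover's upper face), 0.018 = fully down (25 mm below it, hard stop), where it bars the flange's way out. Its top is 10 mm in x by 18 mm in y, centred under the slot. Takes about 4 N; no spring: it stays where it is pushed and cannot be pulled up again.
- rod: Loose steel drift rod, 0.08 kg, upright in its stand: dark round grip 18 mm in diameter and 42 mm high above a thin round shaft 8 mm in diameter and 40 mm long. Origin on the axis at the shoulder (underside of the grip), z up along the rod.
- rod_tip (a point): lower end of the rod's shaft, 40 mm below the shoulder
- rod_stand: fixed wooden block 60x60x50 mm, origin at the middle of its underside
- stand_hole (a point): mouth of the upright hole in the middle of the stand's top, 50 mm high; hole 12 mm in diameter, 44 mm deep, edge chamfered 2 mm; the rod's shoulder rests on the top
- hex_key_b: Bystander, bright steel hex key, 33x88x7 mm; leave it alone
- loose_wheel: Bystander, single black caster wheel lying flat, 68 mm across, 17 high; leave it alone
- pipe_tee: Bystander, white plastic pipe tee, 68x59x42 mm; leave it alone

How it is judged:
On the way, in this order (a step that is already met when the one before it is completed fails the run):
1. the sleeve lies in the open rest and is let go (x of barrel_mid in the frame of rest_stand between -0.025 and 0.025 m and y of barrel_mid in the frame of rest_stand between -0.007 and 0.007 m and z of barrel_mid in the frame of rest_stand between 0.04 and 0.052 m and angle between the x axis of sleeve and the x axis of rest_stand, either way round below 0.12 rad and contact force between the fingers and sleeve below 0.1 N and linear speed of sleeve below 0.03 m/s), for 0.1 s.
2. the sleeve is fully home in the fixture, the lock tab still up (x of sleeve in the frame of fixture between -0.005 and 0.005 m and y of sleeve in the frame of fixture between -0.004 and 0.006 m and z of sleeve in the frame of fixture between 0.041 and 0.049 m and angle between the x axis of sleeve and the x axis of fixture, either way round below 0.12 rad and x of barrel_end in the frame of fixture below -0.08 m and value of joint lock_tab below 0.005 m), for 0.2 s.
3. the lock tab is pushed down with the rod through the slot, the sleeve still home (x of sleeve in the frame of fixture between -0.005 and 0.005 m and y of sleeve in the frame of fixture between -0.004 and 0.006 m and z of sleeve in the frame of fixture between 0.041 and 0.049 m and angle between the x axis of sleeve and the x axis of fixture, either way round below 0.12 rad and x of barrel_end in the frame of fixture below -0.08 m and value of joint lock_tab above 0.014 m and horizontal distance between rod_tip and lock_slot below 0.015 m and z of rod_tip in the frame of fixture below 0.078 m), for 0.05 s.
At the end, for the whole second after the job is handed in: Sleeve in the fixture: flange middle within 5 mm along, -4 to +6 mm across, 4 mm in height of the seat, axis within 0.12 rad, long barrel out at the front; lock tab over 14 mm down; rod in its stand, shoulder within 7 mm of the hole mouth, upright within 0.12 rad; both at rest (x of sleeve in the frame of fixture between -0.005 and 0.005 m and y of sleeve in the frame of fixture between -0.004 and 0.006 m and z of sleeve in the frame of fixture between 0.041 and 0.049 m and angle between the x axis of sleeve and the x axis of fixture, either way round below 0.12 rad and x of barrel_end in the frame of fixture below -0.08 m and value of joint lock_tab above 0.014 m and distance between rod and stand_hole below 0.007 m and angle between rod's own z axis and vertical below 0.12 rad and linear speed of each of sleeve, rod below 0.02 m/s); the robot touches nothing.
It fails at once if the hex key is shifted more than 3 cm (distance of hex_key_b from where it was at the start of the episode above 0.03 m).
It fails at once if the loose wheel is shifted more than 3 cm (distance of loose_wheel from where it was at the start of the episode above 0.03 m).
It fails at once if the pipe tee is shifted more than 3 cm (distance of pipe_tee from where it was at the start of the episode above 0.03 m).
It also fails if it takes over 61 s, if anything falls off the work surface, if the arm or the gripper's body presses on something with over 40 N, if the wrist force passes 120 N, or if a joint passes its speed limit or range.

ROBOT

A 7-joint arm with a two-finger parallel gripper is mounted at the origin on a cart in front of the work surface, level with it; the furniture and walls round the work are solid. World frame = base frame: x ahead of the robot, y to its left, z up, the work surface at z = 0. Lengths are in m, angles in rad, forces in N, time in s.
With the tool pointing down it reaches from about 0.35 to 0.9 m from the base axis. Payload 7.2 kg.
Tool frame: the origin (TCP) lies midway between the tips of the shut fingers; the grasp point (between the pads) lies 19 mm behind it; z points along the fingers, y is the direction in which the jaws open and shut (so a half turn about z gives the same grasp; the last joint's range is limited). The gripper opens to 88 mm and grips with 3 to 60 N. Pads are 20 mm wide; open, the fingers measure 115 mm over their backs; the gripper's body (75 mm by 178 mm) begins 61 mm behind the grasp point.
Start: joints at [-1.256, 0.411, -0.013, 1.596, 0.006, 1.134, -0.082], TCP at [0.233, 0.58, 0.223] pointing down, gripper open.
Joint ranges: [-2.95, 2.95], [-0.29, 1.99], [-1.47, 1.44], [0.14, 2.54], [-1.03, 4.17], [0.13, 1.85], [-2.86, 2.86]. Speed limits (rad/s): [2.39, 2.39, 3.01, 3.01, 3.14, 3.14, 3.14].

INTERFACE

Orientations are given as a unit quaternion [w, x, y, z].
In Python, from bench import bot gives the robot as it stands.
- The arm moves only by the tool step_arm, never from a script. Its argument "motion" is a list of rows, each an object with "offset": the shift along the tool's x, y, z in mm, a list of three; "spin": the turn about the tool's z in rad. A call has 1 to 5 rows; each row is the pose to reach, as a shift and turn from the pose commanded when the call began, along the tool's axes at that moment; what a row does not reach only later rows make up. A row lasts 1/8 s, in which the tool goes at most 62.5 mm and 10.7 degrees, less where a joint would pass 70% of its speed; a pose out of reach is approached as far as the arm can. A call with a gripper value outside its range is refused whole. "gripper" is the opening, from 0 (shut) to 1 (fully open), set as the call begins (left out, the last holds). The fingers move at their own pace and stop on an object; "grip_force" is the grip in N (left out, the last holds). Time passes only in rows, so rows that repeat a pose let the fingers close. It gives the time, the measured TCP pose, the force and the opening at its end, in the units of the state.
- bot.sense(): the state, without advancing time (a new reading comes with each control period).
- bot.camera(name): name is "side" or "top"; returns the picture (480x640x3 uint8, red, green, blue); there is no depth.
- bot.calibration(name): a dict with "intrinsics" (3x3 intrinsics, pixels), "rvec" (rotation vector, rad) and "tvec" (3), from world to camera coordinates, as OpenCV has them. Camera axes: x right, y down, z forward; pixel columns grow to the right and rows downward; lengths in m; the calibration is good to about 2 mm. A picture is of the moment at which its call begins. calibration takes no time and is no camera call.
- bot.finish_job(): hands the job in, once; it reports no verdict.
The state is a dict: "time": time; "qpos": joint angles; "joint_velocities": joint speeds; "joint_efforts": joint torques, N m; "ee_pos": TCP position; "ee_rot": TCP orientation; "force": force on the tool from outside, world axes, zero at the start; "ft_torque": the same for the moment, N m; "opening": opening from 0.0 (shut) to 1.0 (fully open).
Only numpy, scipy, OpenCV 4.12 (cv2) and the standard library are available. Lean on these libraries where they do the work, as an engineer would, in place of code of your own. Each camera call takes 0.05 s, during which the arm holds its last target.

## Working session

There is one attempt and no reset: what is moved stays moved. The work goes in short steps, Python scripts to look and compute and a tool call to move; the robot and the scene stay as the last step left them, time stands still between calls to the robot, and variables do not carry over. Pictures are saved under pics/ and viewed, and the job is handed in when it is done.

Besides the shell and the picture viewer there is one more tool, called after ">>>" as a command line: name --argument value ..., lists and objects as JSON in quotes. step_arm: Moves the arm, as the interface text tells. Its arguments: {"type":"object","properties":{"motion":{"type":"array","items":{"type":"object","properties":{"offset":{"type":"array","items":{"type":"number"}},"spin":{"type":"number"}}}},"gripper":{"type":"number"},"grip_force":{"type":"number"}},"required":["motion"]}

```bash
ls; mkdir -p pics; python3 - <<'E'
from bench import bot
import cv2
s=bot.sense(); print(s)
for n in("side","top"):
    im=bot.camera(n); cv2.imwrite(f"pics/{n}0.png",im[:,:,::-1]); print(n,bot.calibration(n))
E
```

```text
pics
{'time': 0.0, 'qpos': array([-1.25619937,  0.41190024, -0.01271077,  1.5970444 ,  0.00559817,
        1.1343093 , -0.08222501]), 'joint_velocities': array([ 2.56580456e-04,  2.33393842e-03, -4.24482886e-04, -7.02345680e-05,
       -2.38542416e-04,  1.06094344e-03, -2.00687150e-03]), 'joint_efforts': array([ 2.98160694e-04, -5.87953305e+01,  6.41363170e-01, -2.91077042e+01,
       -5.38751995e-02,  1.83320377e-02,  1.58588350e-04]), 'ee_pos': array([0.233296  , 0.57927225, 0.22180873]), 'ee_rot': array([-9.81140317e-05,  1.90233084e-01,  9.81738617e-01, -8.06908485e-04]), 'force': array([ 0.31965043, -0.41735452,  0.378547  ]), 'ft_torque': array([-0.03773083,  0.01792539,  0.01468424]), 'opening': 1.0002922204568958}
side {'intrinsics': array([[457.30789114,   0.        , 321.59826513],
       [  0.        , 457.30789114, 240.85355715],
       [  0.        ,   0.        ,   1.        ]]), 'rvec': array([ 2.29355572,  0.10716705, -0.02079281]), 'tvec': array([-0.54045916,  0.10597202,  0.98476812])}
top {'intrinsics': array([[451.99738489,   0.        , 317.18286297],
       [  0.        , 451.99738489, 235.50537918],
       [  0.        ,   0.        ,   1.        ]]), 'rvec': array([ 2.13073657, -2.13311235,  0.20257275]), 'tvec': array([0.11008731, 0.52704152, 0.9054992 ])}
```

View pics/side0.png

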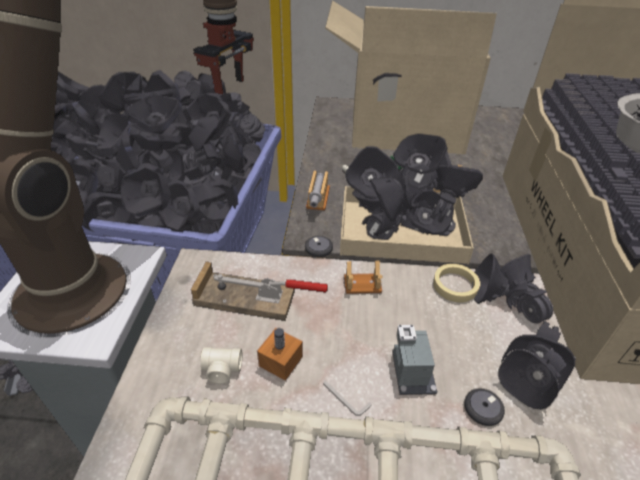

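View pics/top0.png

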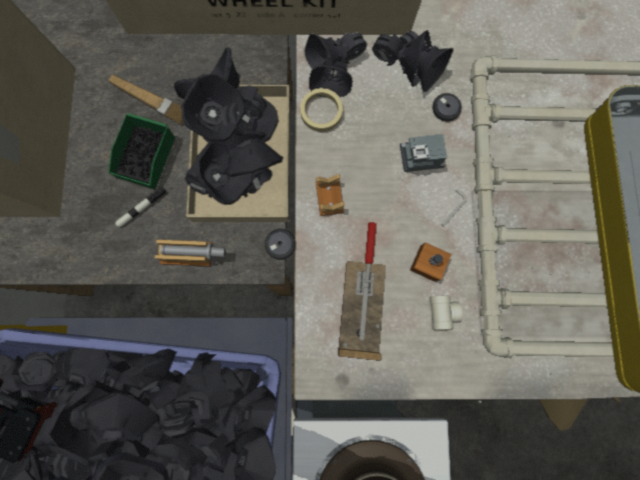

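The top view shows the trough with the sleeve at (185,252), stub pointing right at about (220,252). The rest is at (330,195), the fixture at (424,153), the rod and stand at (433,261), the wheel at (446,106), the hex key at (453,208) and the tee at (444,312). I'll zoom in to measure these.

```bash
cat > h.py <<'E'
import numpy as np, cv2
from bench import bot
C={}
for n in("side","top"):
    c=bot.calibration(n); R=cv2.Rodrigues(np.array(c["rvec"],float))[0]
    C[n]=(np.array(c["intrinsics"]),R,np.array(c["tvec"],float))
def ray(n,uv):
    K,R,t=C[n]; d=R.T@np.linalg.solve(K,[uv[0],uv[1],1]); return -R.T@t,d
def onz(n,uv,z):
    o,d=ray(n,uv); return o+d*(z-o[2])/d[2]
def tri(a,b):
    A=[];
    o1,d1=ray("side",a);o2,d2=ray("top",b)
    M=np.stack([d1,-d2],1); s=np.linalg.lstsq(M,o2-o1,rcond=None)[0]
    p=o1+d1*s[0];q=o2+d2*s[1]; return (p+q)/2,np.linalg.norm(p-q)
def proj(n,P):
    K,R,t=C[n]; p=K@(R@np.array(P,float)+t); return p[:2]/p[2]
def crop(src,out,x0,y0,w,h,k):
    im=cv2.imread(src)[y0:y0+h,x0:x0+w]; im=cv2.resize(im,None,fx=k,fy=k,interpolation=cv2.INTER_CUBIC)
    for i in range(0,w,10): cv2.putText(im,str(x0+i),(i*k,8),0,.3,(0,255,255),1); cv2.line(im,(i*k,0),(i*k,4),(0,255,0),1)
    for i in range(0,h,10): cv2.putText(im,str(y0+i),(0,i*k+3),0,.3,(0,255,255),1)
    cv2.imwrite(out,im)
E
python3 - <<'E'
from h import *
for n in C: print(n,-C[n][1].T@C[n][2])
crop("pics/top0.png","pics/t_a.png",145,225,90,50,8)
crop("pics/side0.png","pics/s_a.png",290,160,60,60,9)
crop("pics/top0.png","pics/t_b.png",390,120,70,60,9)
crop("pics/side0.png","pics/s_b.png",385,310,60,90,6)
crop("pics/top0.png","pics/t_c.png",300,165,60,60,9)
crop("pics/side0.png","pics/s_c.png",335,250,60,50,9)
crop("pics/top0.png","pics/t_d.png",400,230,60,60,9)
crop("pics/side0.png","pics/s_d.png",250,320,60,60,9)
E
python3 -c "
import cv2,numpy as np
for p in 'ts':
    ims=[cv2.resize(cv2.imread(f'pics/{p}_{k}.png'),(400,300)) for k in 'abcd']
    cv2.imwrite(f'pics/{p}_all.png',np.vstack([np.hstack(ims[:2]),np.hstack(ims[2:])]))"
```

```text
side [ 0.58013542 -0.61984909  0.74318533]
top [0.35709995 0.11905695 0.98393386]
```

View pics/t_a.png

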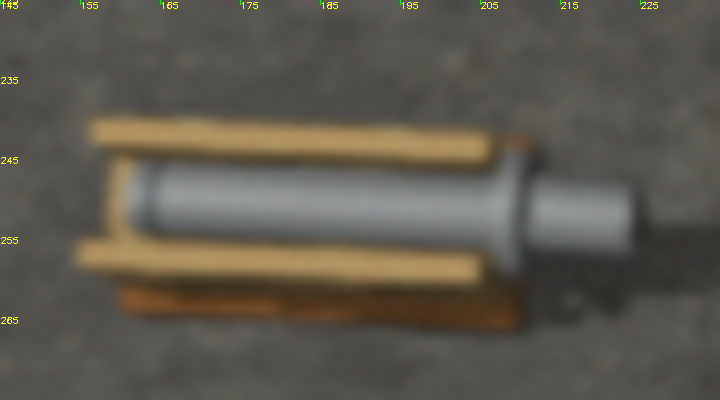

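View pics/s_a.png

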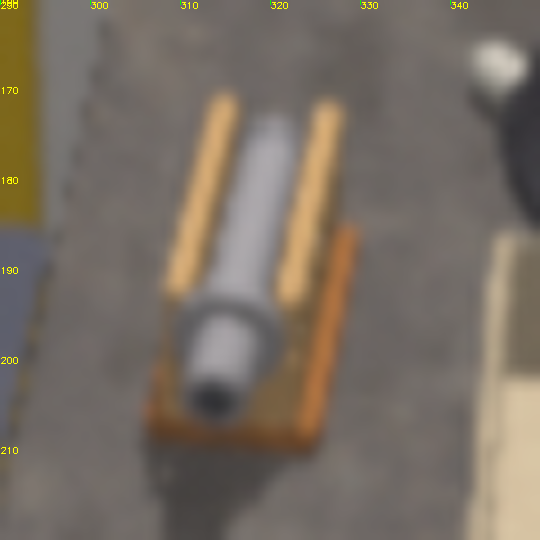

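View pics/t_b.png

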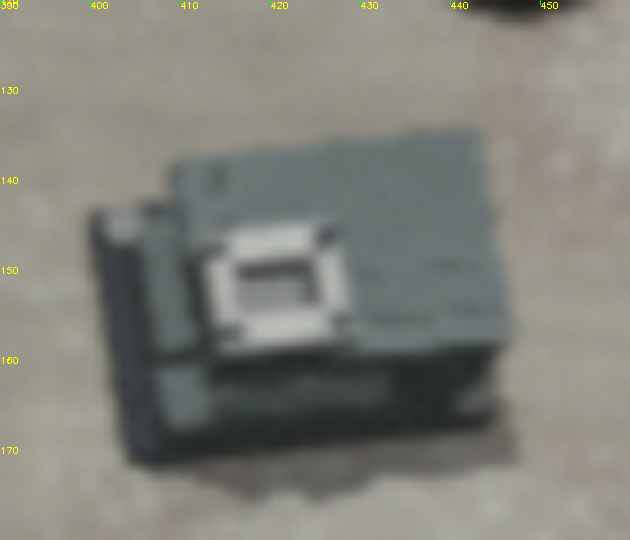

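View pics/s_b.png

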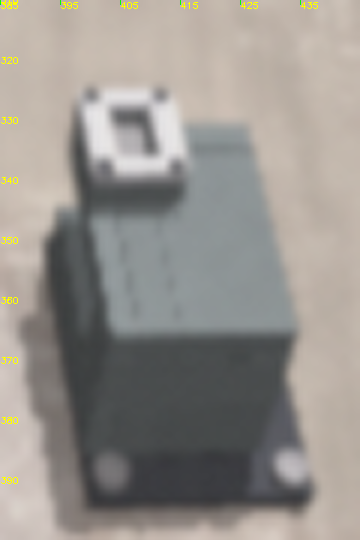

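View pics/t_c.png

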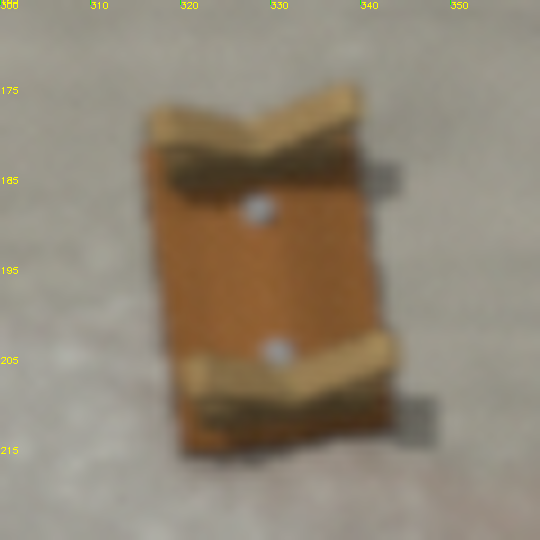

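View pics/s_c.png

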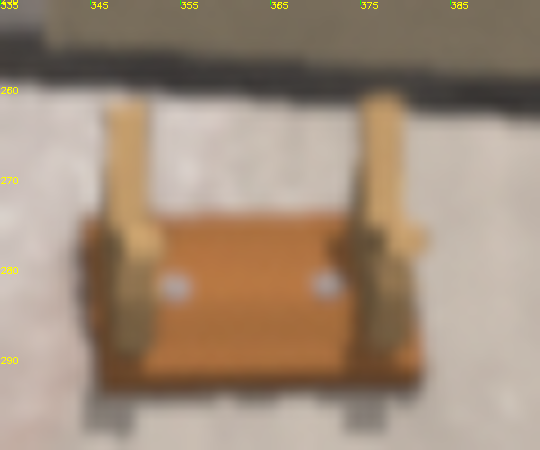

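View pics/t_d.png

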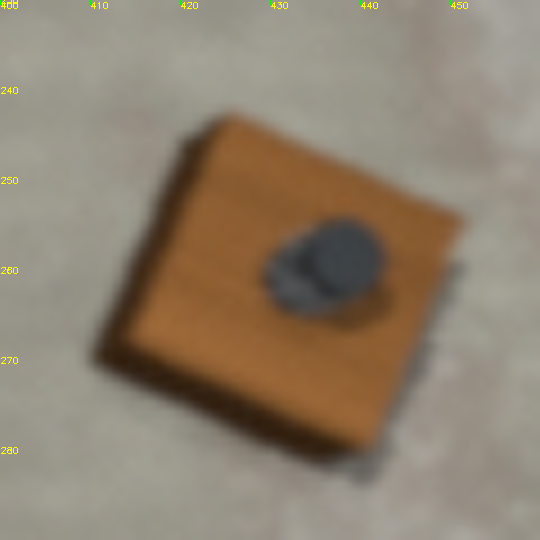

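View pics/s_d.png

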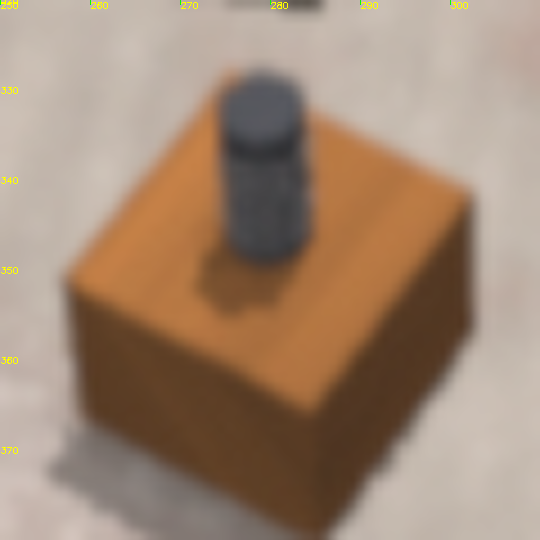

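```bash
python3 - <<'E'
from h import *
np.set_printoptions(precision=4,suppress=True)
f=lambda x0,y0,k,p:(x0+p[0]/k-.5,y0+p[1]/k-.5)
TA=lambda *p:f(145,225,8,p);SA=lambda *p:f(290,160,9,p)
TB=lambda *p:f(390,120,9,p);SB=lambda *p:f(385,310,6,p)
TC=lambda *p:f(300,165,9,p);SC=lambda *p:f(335,250,9,p)
TD=lambda *p:f(400,230,9,p);SD=lambda *p:f(250,320,9,p)
print("stub end",tri(SA(213,398),TA(632,214)))
print("wall N right top corner mid",tri(SA(293,295),TA(488,148)))
print("wall S right",tri(SA(180,290),TA(480,268)))
print("wall N left end",tri(SA(328,105),TA(92,132)))
print("wall S left end",tri(SA(226,98),TA(80,254)))
print("cover slot",tri(SB(133,132),TB(276,285)))
print("rod top",tri(SD(262,105),TD(343,260)))
for a,b in(((235,112),(235,75)),((460,220),(468,190)),((370,440),(315,410)),((130,340),(70,275))): print("stand",tri(SD(*b),TD(*a)))
for a,b in(((160,115),(125,100)),((345,95),(384,95)),((255,140),(0,0))): print("rest horn?",tri(SC(*b),TC(*a)))
for a,b in(((258,208),(328,285)),((278,350),(175,288))): print("rest screw",tri(SC(*b),TC(*a)))
E
```

```text
stub end (array([0.4942, 0.3058, 0.0444]), np.float64(0.00015217403129566678))
wall N right top corner mid (array([0.5118, 0.3421, 0.055 ]), np.float64(0.003776104606385421))
wall S right (array([0.4799, 0.343 , 0.0538]), np.float64(0.0023913462668359647))
wall N left end (array([0.5151, 0.4451, 0.0534]), np.float64(0.0013309246194900645))
wall S left end (array([0.4835, 0.4466, 0.0526]), np.float64(0.0018044600143254496))
cover slot (array([ 0.7007, -0.1062,  0.0857]), np.float64(0.001963313425225775))
rod top (array([ 0.4744, -0.1305,  0.0888]), np.float64(0.002891200932141226))
stand (array([ 0.4876, -0.1146,  0.087 ]), np.float64(0.03971027816027039))
stand (array([ 0.5002, -0.1529,  0.0912]), np.float64(0.03777953562511122))
stand (array([ 0.4629, -0.1519,  0.0101]), np.float64(0.04744101617474315))
stand (array([ 0.4464, -0.1079,  0.0038]), np.float64(0.03813603327128532))
rest horn? (array([0.6187, 0.1015, 0.0665]), np.float64(0.05917907274740892))
rest horn? (array([0.6481, 0.0674, 0.0898]), np.float64(0.004006930645342326))
rest horn? (array([0.5922, 0.0796, 0.1186]), np.float64(0.06797368541754076))
rest screw (array([0.6438, 0.0845, 0.0088]), np.float64(0.0016227077691697274))
rest screw (array([0.6069, 0.0797, 0.0089]), np.float64(0.0005807171028418205))
```

```bash
python3 - <<'E'
from h import *
np.set_printoptions(precision=4,suppress=True)
f=lambda x0,y0,k,p:(x0+p[0]/k-.5,y0+p[1]/k-.5)
TA=lambda *p:f(145,225,8,p);SA=lambda *p:f(290,160,9,p)
TB=lambda *p:f(390,120,9,p);SB=lambda *p:f(385,310,6,p)
TC=lambda *p:f(300,165,9,p);SC=lambda *p:f(335,250,9,p)
TD=lambda *p:f(400,230,9,p);SD=lambda *p:f(250,320,9,p)
P=lambda t,n,pts,z:print(t,n,*[onz(n,p,z)[:2] for p in pts], "mean",np.mean([onz(n,p,z)[:2] for p in pts],0))
P("cover corners","top",[TB(205,238),TB(330,222),TB(348,335),TB(215,350)],.088)
P("cover corners","side",[SB(82,88),SB(172,90),SB(187,180),SB(95,178)],.088)
P("slot","top",[TB(276,285)],.088);P("slot","side",[SB(133,132)],.088)
P("fix top edge far, near","top",[TB(175,160),TB(478,132),TB(508,340),],.072)
P("fix top side","side",[SB(250,128),SB(295,330),SB(110,333)],.072)
P("stand","top",[TD(235,112),TD(462,220),TD(370,445),TD(125,338)],.05)
P("stand","side",[SD(470,193),SD(312,412),SD(68,275),SD(228,70)],.05)
P("rod top","top",[TD(343,258)],.092);P("rod top","side",[SD(262,105)],.092)
P("rest board","top",[TC(148,155),TC(185,450),TC(392,425),TC(355,150)],.01)
P("rest board","side",[SC(85,215),SC(100,375),SC(422,370)],.01)
P("rest horns","top",[TC(150,112),TC(355,90),TC(190,360),TC(392,335)],.053)
P("rest horns side","side",[SC(127,100),SC(383,95)],.053)
P("rest horns side near","side",[SC(140,235),SC(405,235)],.053)
P("screws","top",[TC(258,208),TC(278,350)],.012)
P("screws","side",[SC(328,285),SC(175,288)],.012)
E
```

```text
cover corners top [ 0.7103 -0.0896] [ 0.7143 -0.119 ] [ 0.6867 -0.1219] [ 0.683  -0.0909] mean [ 0.6986 -0.1053]
cover corners side [ 0.6869 -0.0927] [ 0.7138 -0.0907] [ 0.7161 -0.1234] [ 0.6893 -0.1254] mean [ 0.7015 -0.1081]
slot top [ 0.6988 -0.1057] mean [ 0.6988 -0.1057]
slot side [ 0.7013 -0.1076] mean [ 0.7013 -0.1076]
fix top edge far, near top [ 0.7361 -0.087 ] [ 0.7434 -0.1596] [ 0.6914 -0.164 ] mean [ 0.7236 -0.1369]
fix top side side [ 0.7398 -0.09  ] [ 0.7465 -0.1605] [ 0.6939 -0.1667] mean [ 0.7267 -0.1391]
stand top [ 0.5128 -0.1181] [ 0.4874 -0.1698] [ 0.4352 -0.1458] [ 0.4599 -0.0903] mean [ 0.4738 -0.131 ]
stand side [ 0.515  -0.1186] [ 0.4905 -0.1726] [ 0.4376 -0.1461] [ 0.4611 -0.0927] mean [ 0.4761 -0.1325]
rod top top [ 0.473 -0.13 ] mean [ 0.473 -0.13 ]
rod top side [ 0.4763 -0.1324] mean [ 0.4763 -0.1324]
rest board top [0.6562 0.1117] [0.581  0.1027] [0.5873 0.0518] [0.6576 0.0601] mean [0.6205 0.0816]
rest board side [0.584  0.1014] [0.5901 0.0484] [0.6671 0.0579] mean [0.6137 0.0692]
rest horns top [0.6536 0.1115] [0.6592 0.0626] [0.5929 0.1022] [0.599  0.0545] mean [0.6262 0.0827]
rest horns side side [0.592  0.0989] [0.6537 0.1072] mean [0.6229 0.1031]
rest horns side near side [0.5968 0.0539] [0.6586 0.0604] mean [0.6277 0.0572]
screws top [0.642  0.0844] [0.6058 0.0797] mean [0.6239 0.0821]
screws side [0.6443 0.0818] [0.607  0.0769] mean [0.6256 0.0793]
```

```bash
cat > go.py <<'E'
# usage: go.py x y z toolYyaw  -> offset (mm, tool axes) and spin from measured pose
import sys
from h import *
from scipy.spatial.transform import Rotation as Ro
s=bot.sense(); q=s["ee_rot"]; R=Ro.from_quat([q[1],q[2],q[3],q[0]]).as_matrix()
x,y,z,w=map(float,sys.argv[1:5])
d=R.T@(np.array([x,y,z])-s["ee_pos"])*1000
cur=np.arctan2(R[1,1],R[0,1]); sp=(cur-w+np.pi)%(2*np.pi)-np.pi
print("t",round(s["time"],2),"ee",s["ee_pos"].round(4),"yawY",round(cur,3),"tilt",R[:2,2].round(4),"q7",s["qpos"][6].round(2),"F",s["force"].round(1),"op",round(s["opening"],3))
print("offset",d.round(1),"spin",round(sp,3))
E
python3 go.py .4946 .318 .15 -.033
```

```text
t 0.1 ee [0.2333 0.5793 0.2219] yawY 1.188 tilt [-0.0004 -0.0013] q7 -0.08 F [-0.8 -0.7  0.6] op 0.999
offset [-340.  -144.7   72.1] spin 1.221
```

>>> step_arm --motion '[{"offset":[-340,-145,30],"spin":1.22},{"offset":[-340,-145,30],"spin":1.22},{"offset":[-340,-145,30],"spin":1.22},{"offset":[-340,-145,30],"spin":1.22},{"offset":[-340,-145,30],"spin":1.22}]' --gripper 1.0 --grip_force 60

```text
time: 0.72
ee_pos: [0.4546, 0.3578, 0.1971]
ee_rot: [-0.0, 0.616, 0.788, -0.0]
force: [1.0, 0.4, -0.0]
opening: 0.999
```

```bash
python3 go.py .4946 .318 .12 -.033
```

```text
t 0.72 ee [0.4546 0.3578 0.1971] yawY 0.245 tilt [-0.0001 -0.    ] q7 -0.4 F [ 1.   0.4 -0. ] op 0.999
offset [-48.3  29.2  77.1] spin 0.278
```

>>> step_arm --motion '[{"offset":[-48,29,60],"spin":0.278},{"offset":[-48,29,77],"spin":0.278},{"offset":[-48,29,77],"spin":0.278}]'

```text
time: 1.1
ee_pos: [0.4927, 0.3179, 0.118]
ee_rot: [0.0, 0.717, 0.697, -0.003]
force: [-1.2, 0.9, 0.6]
opening: 1.0
```

```bash
python3 go.py .4946 .318 .028 -.033; python3 -c "
from h import *
for n in('side','top'): cv2.imwrite(f'pics/{n}1.png',bot.camera(n)[:,:,::-1])
crop('pics/top1.png','pics/t1.png',130,200,130,100,6)
crop('pics/side1.png','pics/s1.png',260,110,110,110,6)"
```

```text
t 1.1 ee [0.4927 0.3179 0.118 ] yawY -0.029 tilt [-0.0037 -0.0039] q7 -0.52 F [-1.2  0.9  0.6] op 1.0
offset [ 0.5  2.2 90. ] spin 0.004
```

View pics/t1.png

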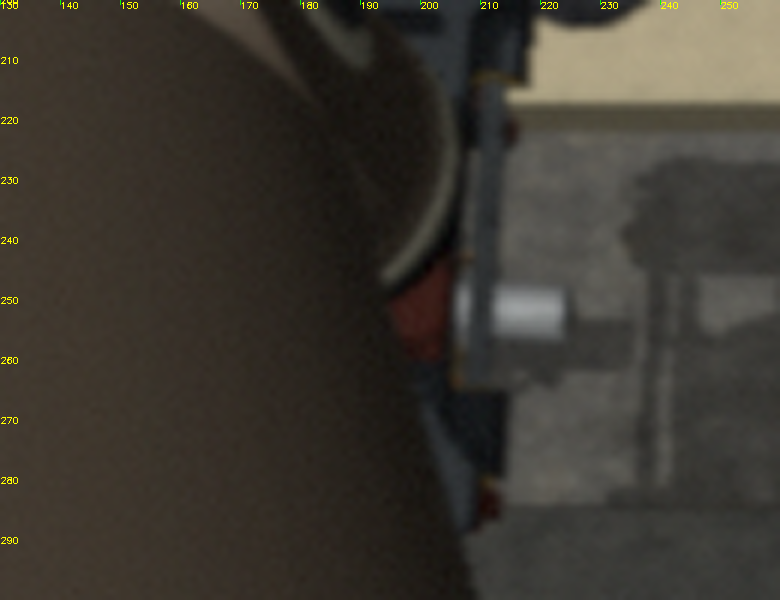

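View pics/s1.png

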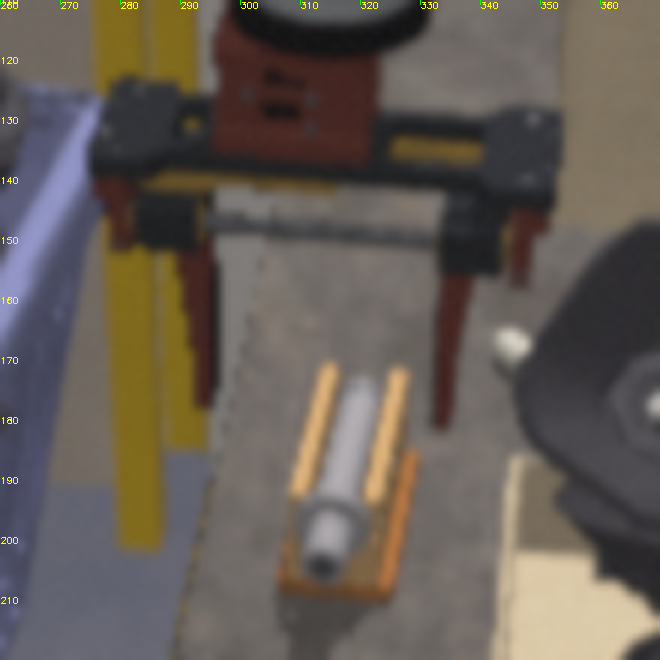

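Side view: the finger tips are at about (294,177) and (332,180), straddling the sleeve, with the stub end at (313,204). I'll check the projected TCP against this.

```bash
python3 -c "
from h import *
for x in(-.05,-.044,0,.044,.05): print(x,proj('side',[.4927+x,.3179,.118]),proj('top',[.4927+x,.3179,.118]))"
```

```text
-0.05 [292.95061863 175.33325901] [208.77746791 272.30854146]
-0.044 [295.38043059 175.48889672] [208.90527216 269.18292944]
0 [313.23882699 176.63278767] [209.8329313  246.49587164]
0.044 [331.16752239 177.7811815 ] [210.74406417 224.21298413]
0.05 [333.61781412 177.93813101] [210.86705345 221.20512822]
```

>>> step_arm --motion '[{"offset":[0.5,1.5,50],"spin":0},{"offset":[0.5,1.5,90],"spin":0},{"offset":[0.5,1.5,90],"spin":0}]'

```text
time: 1.58
ee_pos: [0.4932, 0.3213, 0.0294]
ee_rot: [-0.001, 0.716, 0.699, -0.002]
force: [-0.4, -0.3, 0.2]
opening: 0.998
```

>>> step_arm --motion '[{"offset":[0,0,0]},{"offset":[0,0,0]},{"offset":[0,0,0]},{"offset":[0,0,0]},{"offset":[0,0,0]}]' --gripper 0

```text
$.motion[0]: bad value
```

```bash
python3 go.py .4946 .318 .028 -.033; python3 -c "
from h import *
for n in('side',): cv2.imwrite(f'pics/{n}2.png',bot.camera(n)[:,:,::-1])
crop('pics/side2.png','pics/s2.png',260,110,110,110,6)"
```

```text
t 1.57 ee [0.4932 0.3213 0.0294] yawY -0.024 tilt [-0.0031 -0.0014] q7 -0.47 F [-0.4 -0.3  0.2] op 0.998
offset [-3.2  1.5  1.4] spin 0.009
```

View pics/s2.png

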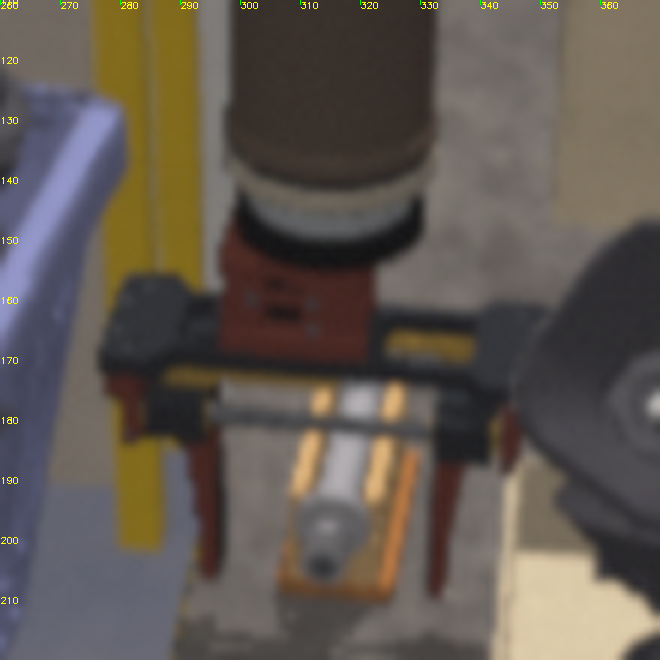

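>>> step_arm --motion '[{"offset":[-2.5,1,1],"spin":0.008},{"offset":[-2.5,1,1],"spin":0.008}]'

```text
time: 1.88
ee_pos: [0.4971, 0.3186, 0.0313]
ee_rot: [0.0, 0.72, 0.694, 0.001]
force: [0.1, -0.1, 0.4]
opening: 1.0
```

```bash
python3 go.py .4946 .318 .028 -.033
```

```text
t 1.88 ee [0.4971 0.3186 0.0313] yawY -0.036 tilt [0.0023 0.0019] q7 -0.48 F [ 0.1 -0.1  0.4] op 1.0
offset [-0.7 -2.5  3.3] spin -0.003
```

```bash
python3 - <<'E'
from h import *
for i in range(4):
    s=bot.sense(); print(s["time"],s["ee_pos"].round(4),s["ee_rot"].round(4),s["joint_velocities"].round(3)); bot.camera("top")
E
```

```text
1.875 [0.4971 0.3186 0.0313] [1.000e-04 7.196e-01 6.944e-01 1.500e-03] [ 0.001  0.006 -0.003  0.006 -0.001 -0.003  0.001]
1.925 [0.4969 0.3186 0.031 ] [1.000e-04 7.195e-01 6.944e-01 1.300e-03] [ 0.001  0.008 -0.004  0.003 -0.002 -0.004 -0.   ]
1.975 [0.4966 0.3185 0.0307] [0.     0.7195 0.6945 0.001 ] [ 0.002  0.008 -0.001  0.004  0.001 -0.004  0.002]
2.025 [0.4964 0.3184 0.0303] [-0.      0.7195  0.6945  0.0008] [ 0.     0.008 -0.002  0.004 -0.003 -0.002  0.002]
```

>>> step_arm --motion '[{"offset":[0,0,0],"spin":0},{"offset":[0,0,0],"spin":0},{"offset":[0,0,0],"spin":0},{"offset":[0,0,0],"spin":0},{"offset":[0,0,0],"spin":0}]' --gripper 0

```text
time: 2.7
ee_pos: [0.496, 0.318, 0.0293]
ee_rot: [-0.0, 0.72, 0.694, -0.0]
force: [0.0, 1.1, 0.1]
opening: 0.471
```

```bash
python3 go.py .4946 .318 .028 -.033
```

```text
t 2.7 ee [0.496  0.318  0.0293] yawY -0.036 tilt [-0.0001 -0.0001] q7 -0.48 F [0.  1.1 0.1] op 0.471
offset [-0.1 -1.4  1.3] spin -0.003
```

>>> step_arm --motion '[{"offset":[0,-1,0.5],"spin":0},{"offset":[0,-1,0.5],"spin":0},{"offset":[0,-1,0.5],"spin":0},{"offset":[0,-1,0.5],"spin":0}]'

```text
time: 3.2
ee_pos: [0.4949, 0.3181, 0.0288]
ee_rot: [-0.0, 0.72, 0.694, -0.0]
force: [-0.2, -0.1, 0.5]
opening: 0.217
```

```bash
python3 go.py .4946 .318 .15 -.033; python3 -c "
from h import *
for n in('side',): cv2.imwrite(f'pics/{n}3.png',bot.camera(n)[:,:,::-1])
crop('pics/side3.png','pics/s3.png',260,110,110,110,6)"
```

```text
t 3.2 ee [0.4949 0.3181 0.0288] yawY -0.035 tilt [-0.0002 -0.    ] q7 -0.48 F [-0.2 -0.1  0.5] op 0.217
offset [-1.000e-01 -4.000e-01 -1.212e+02] spin -0.002
```

View pics/s3.png

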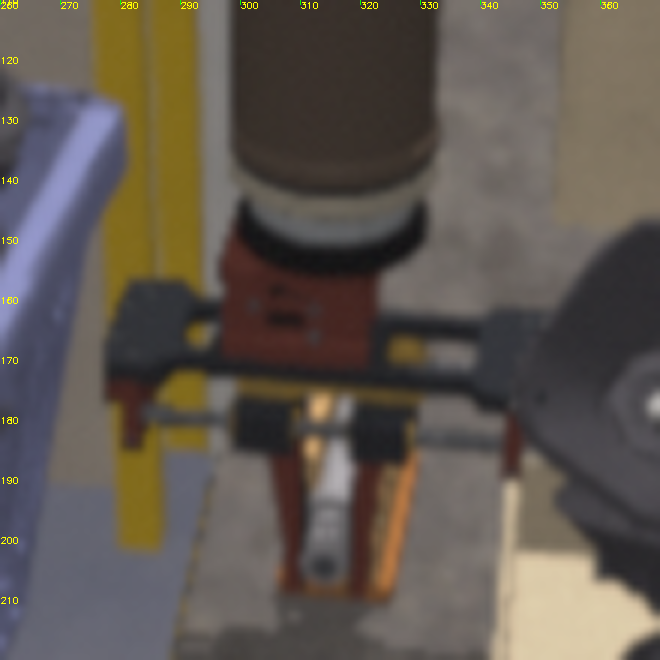

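The fingers are closed on the stub at (313,200), opening 0.217 (about 19–20 mm). Next is the lift.

>>> step_arm --motion '[{"offset":[0,0,0],"spin":0},{"offset":[0,0,-15],"spin":0},{"offset":[0,0,-40],"spin":0},{"offset":[0,0,-80],"spin":0},{"offset":[0,0,-130],"spin":0}]'

```text
time: 3.88
ee_pos: [0.4946, 0.3176, 0.1604]
ee_rot: [0.0, 0.72, 0.694, -0.001]
force: [0.9, 0.9, -0.3]
opening: 0.213
```

```bash
python3 go.py .6995 .0909 .15 1.703; python3 -c "
from h import *
for n in('side',): cv2.imwrite(f'pics/{n}4.png',bot.camera(n)[:,:,::-1])
crop('pics/side4.png','pics/s4.png',260,110,110,110,6)"
```

```text
t 3.88 ee [0.4946 0.3176 0.1604] yawY -0.036 tilt [-0.0007 -0.0008] q7 -0.54 F [ 0.9  0.9 -0.3] op 0.213
offset [-219.2  212.8   10.5] spin -1.739
```

View pics/s4.png

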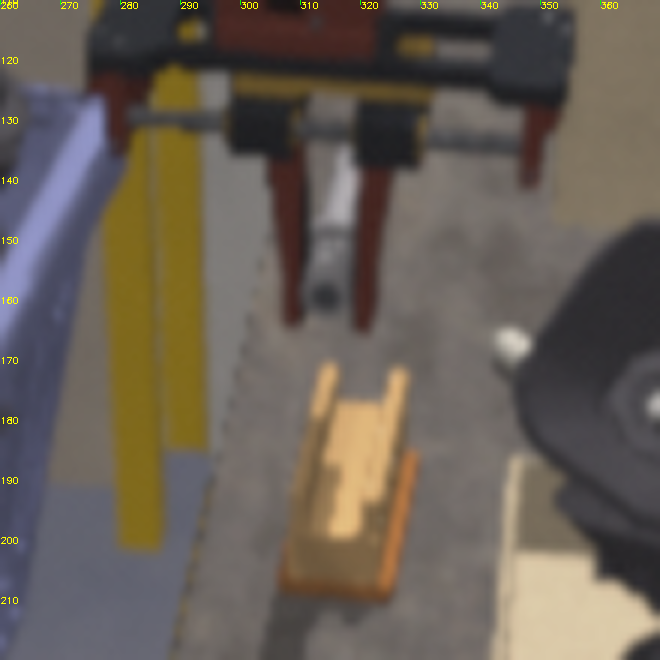

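```bash
python3 - <<'E'
from h import *
np.set_printoptions(precision=4,suppress=True)
crop("pics/top0.png","pics/tbox.png",180,70,130,160,4)
crop("pics/side0.png","pics/sbox.png",330,120,150,150,4)
for z in(0,.05,.1): print(z,onz("top",(289,218),z),onz("top",(289,90),z),onz("side",(343,250),z),onz("side",(470,258),z))
E
```

```text
0 [0.5753 0.1717 0.    ] [0.883  0.1745 0.    ] [0.578  0.1894 0.    ] [0.8796 0.1933 0.    ]
0.05 [0.5642 0.169  0.05  ] [0.8562 0.1717 0.05  ] [0.5782 0.1349 0.05  ] [0.8595 0.1386 0.05  ]
0.1 [0.5531 0.1664 0.1   ] [0.8295 0.1689 0.1   ] [0.5783 0.0805 0.1   ] [0.8393 0.0839 0.1   ]
```

View pics/tbox.png

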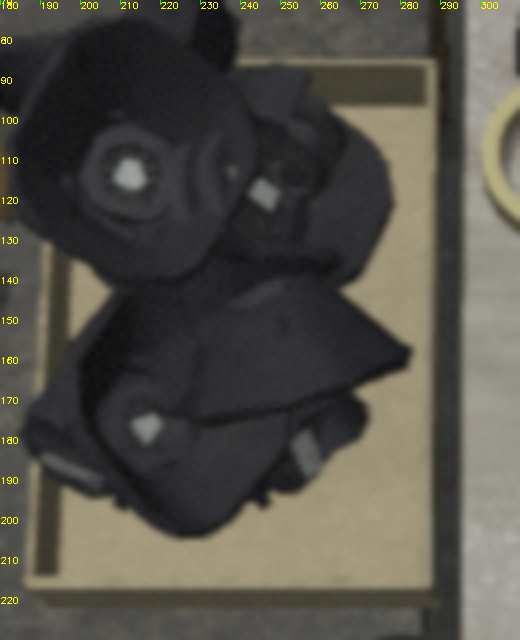

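View pics/sbox.png

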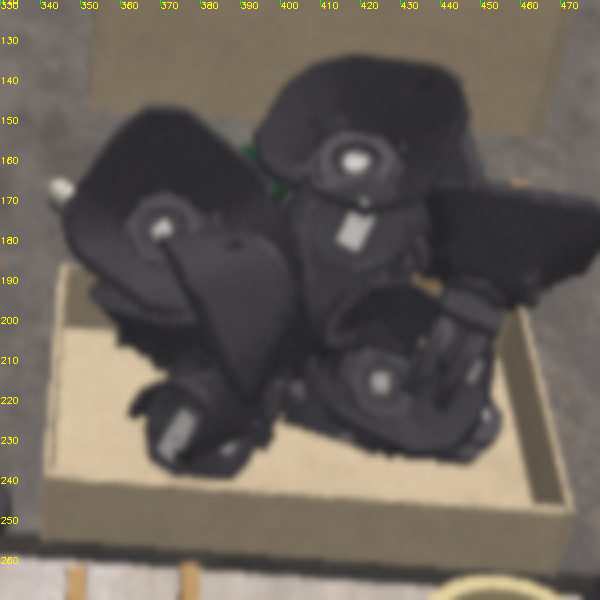

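```bash
python3 - <<'E'
from h import *
np.set_printoptions(precision=4,suppress=True)
print("tip",tri((390,218),(282,158)))
print("tip2",tri((392,216),(281,157)))
print("rect",tri((372,226),(254.5,183)))
print("disc",tri((369,177),(214.5,176.5)))
print("right lobe",tri((450,225),(277,117)),tri((422,215),(244,118)))
E
```

```text
tip (array([0.6756, 0.1812, 0.1129]), np.float64(0.002418276219617177))
tip2 (array([0.6781, 0.1832, 0.1165]), np.float64(0.005627019220240142))
rect (array([0.6448, 0.2455, 0.0348]), np.float64(0.0014470214006634381))
disc (array([0.6284, 0.311 , 0.1321]), np.float64(0.0013607904016553283))
right lobe (array([0.7974, 0.197 , 0.0833]), np.float64(0.03818084346669981)) (array([0.7701, 0.2648, 0.0688]), np.float64(0.019475493570739952))
```

```bash
python3 - <<'E'
from h import *
np.set_printoptions(precision=4,suppress=True)
print("handle end",tri((327,288),(372.5,224)))
print("handle other",tri((287,284),(370.5,262)))
print("board corner",tri((295,290),(385,263)),tri((295,290),(347,262)))
print([onz("top",(u,v),.03)[:2] for u,v in((372,223),(346,263),(385,263))])
E
python3 go.py .5509 .0711 .16 -1.441
```

```text
handle end (array([ 0.5495, -0.0039,  0.0714]), np.float64(0.005391336347214426))
handle other (array([0.4698, 0.0015, 0.0688]), np.float64(0.0031501631903032043))
board corner (array([ 0.478 , -0.0241,  0.0775]), np.float64(0.026125236283868883)) (array([0.4784, 0.0447, 0.0045]), np.float64(0.004705311994192772))
[array([ 0.5576, -0.0091]), array([0.4709, 0.0483]), array([ 0.4708, -0.0347])]
t 3.92 ee [0.498  0.3193 0.1677] yawY -0.037 tilt [0.007  0.0056] q7 -0.54 F [2.4 0.4 3.8] op 0.211
offset [-246.1   61.9    6.7] spin 1.404
```

>>> step_arm --motion '[{"offset":[-60,0,-15],"spin":0},{"offset":[-120,10,-30],"spin":0.0},{"offset":[-170,25,-30],"spin":0.18},{"offset":[-210,40,-30],"spin":0.36},{"offset":[-246,64,-30],"spin":0.54}]'

```text
time: 4.55
ee_pos: [0.5505, 0.0682, 0.1901]
ee_rot: [-0.0, 0.88, 0.474, 0.001]
force: [0.2, -0.5, -2.1]
opening: 0.215
```

```bash
python3 go.py .5538 .0715 .16 -1.441
```

```text
t 4.55 ee [0.5505 0.0682 0.1901] yawY -0.582 tilt [0.0012 0.0012] q7 -0.58 F [ 0.2 -0.5 -2.1] op 0.215
offset [ 4.5  1.  30.1] spin 0.859
```

>>> step_arm --motion '[{"offset":[4,1,0],"spin":0.18},{"offset":[4,1,0],"spin":0.36},{"offset":[4,1,10],"spin":0.54},{"offset":[4,1,20],"spin":0.72},{"offset":[4,1,50],"spin":0.86}]'

```text
time: 5.18
ee_pos: [0.5546, 0.073, 0.1403]
ee_rot: [-0.001, 0.998, 0.065, 0.002]
force: [0.1, 0.4, -1.9]
opening: 0.215
```

>>> step_arm --motion '[{"offset":[0,0,0],"spin":0},{"offset":[0,0,0],"spin":0}]'

```text
time: 5.42
ee_pos: [0.5537, 0.0727, 0.14]
ee_rot: [-0.0, 0.998, 0.069, 0.0]
force: [-0.3, 0.0, -0.7]
opening: 0.217
```

```bash
python3 go.py .5538 .0715 .06 -1.441; python3 -c "
from h import *
for n in('side','top'): cv2.imwrite(f'pics/{n}5.png',bot.camera(n)[:,:,::-1])
crop('pics/side5.png','pics/s5.png',290,190,120,110,6)
crop('pics/top5.png','pics/t5.png',290,140,120,100,6)"
```

```text
t 5.42 ee [0.5537 0.0727 0.14  ] yawY -1.433 tilt [0.0009 0.0003] q7 -1.3 F [-0.3  0.  -0.7] op 0.217
offset [-0.2  1.2 80. ] spin 0.008
```

View pics/s5.png

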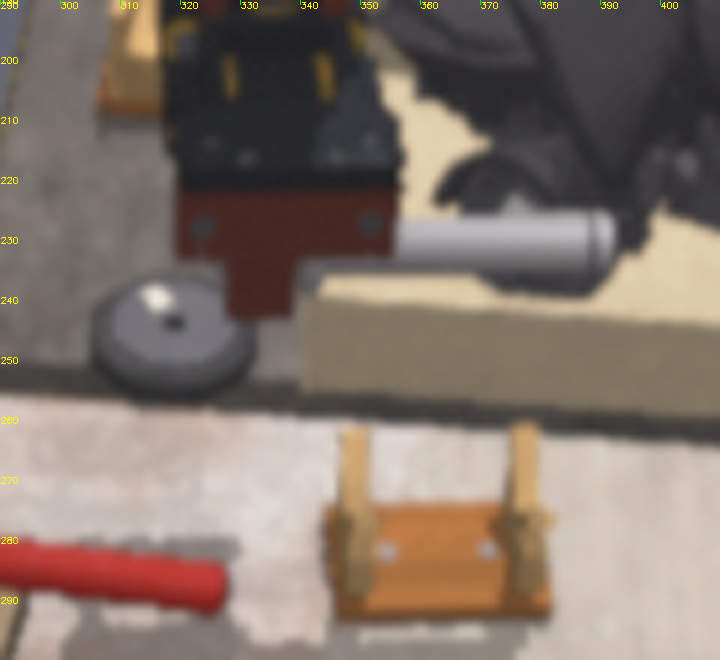

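View pics/t5.png

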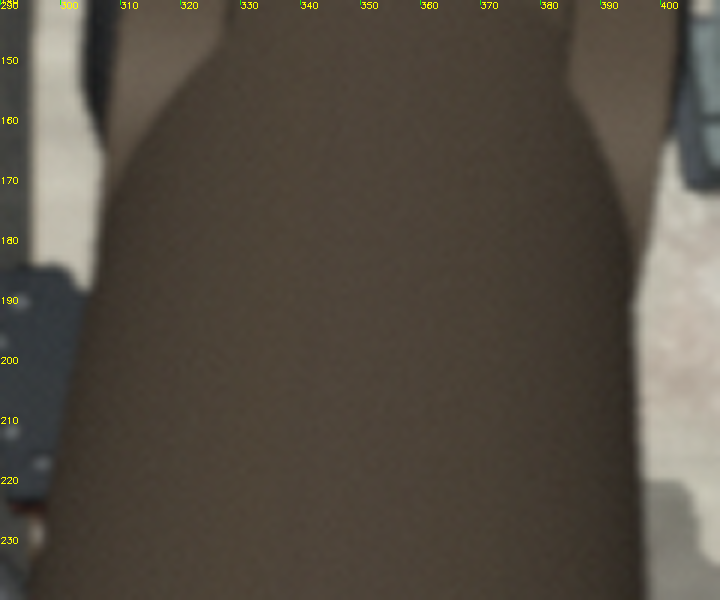

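```bash
python3 - <<'E'
from h import *
g=np.array([.5537,.0727,.159]); u=np.array([np.cos(.138),np.sin(.138),0])
for L in(40,60,80,100,118,119): print(L,proj("side",g+u*L/1000),proj("side",g+u*L/1000+[0,0,.01]),proj("side",g+u*L/1000-[0,0,.01]))
E
```

```text
40 [352.00865322 229.47929145] [352.33325358 225.60025496] [351.68876038 233.30207208]
60 [362.01707801 229.28473928] [362.4148504  225.40884841] [361.62506762 233.10448524]
80 [372.00209195 229.09064218] [372.4726921  225.21789287] [371.53830085 232.90735724]
100 [381.9637771  228.89699857] [382.50686256 225.02738674] [381.42854035 232.71068647]
118 [390.90941511 228.72310574] [391.51744605 224.85631417] [390.31016231 232.53407241]
119 [391.40584407 228.71345574] [392.01747503 224.84682075] [390.80304272 232.52427131]
```

>>> step_arm --motion '[{"offset":[0,1,30],"spin":0.008},{"offset":[0,1,60],"spin":0.008},{"offset":[0,1,75],"spin":0.008},{"offset":[0,1,75],"spin":0.008},{"offset":[0,1,75],"spin":0.008}]'

```text
time: 6.15
ee_pos: [0.5543, 0.0717, 0.065]
ee_rot: [-0.0, 0.998, 0.064, 0.001]
force: [-0.7, -0.5, -0.8]
opening: 0.217
```

```bash
python3 go.py .5538 .0715 .0295 -1.441; python3 -c "
from h import *
for n in('side','top'): cv2.imwrite(f'pics/{n}6.png',bot.camera(n)[:,:,::-1])
crop('pics/side6.png','pics/s6.png',300,220,100,90,7)
cv2.imwrite('pics/t6.png',cv2.imread('pics/top6.png'))"
```

```text
t 6.15 ee [0.5543 0.0717 0.065 ] yawY -1.443 tilt [0.0016 0.0004] q7 -1.23 F [-0.7 -0.5 -0.8] op 0.217
offset [-0.5  0.1 35.5] spin -0.002
```

View pics/s6.png

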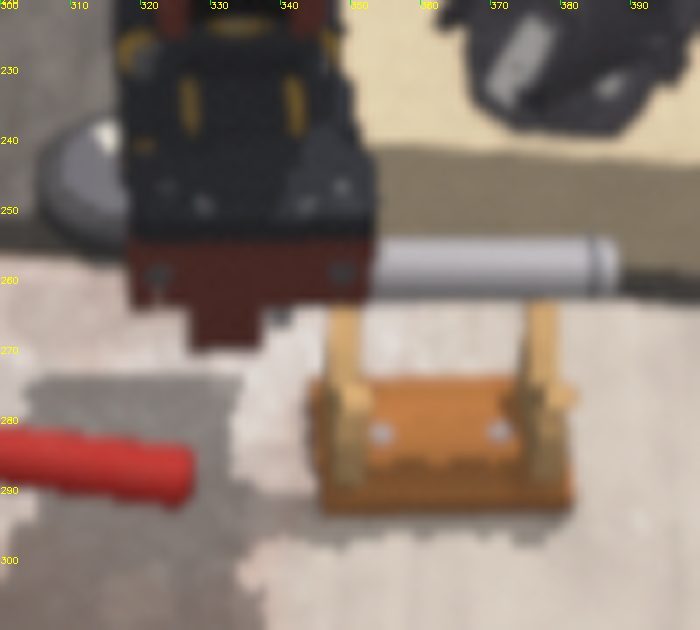

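View pics/t6.png

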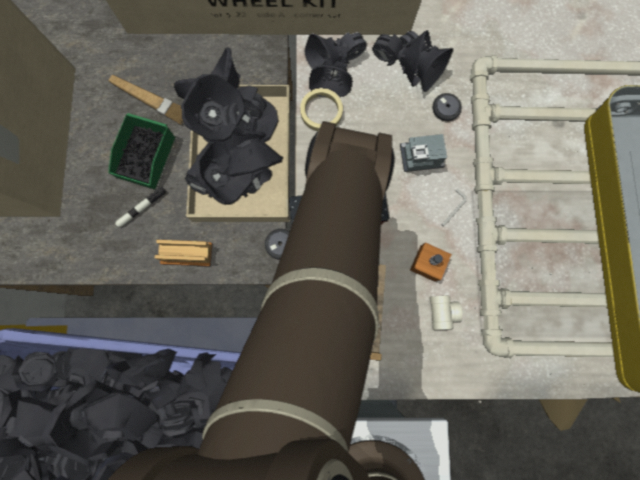

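Side view: the barrel runs level from (352,258) to (388,258), directly above the ribs at columns 349 and 377. The top view is blocked by the arm. Now lowering.

>>> step_arm --motion '[{"offset":[-0.5,0,15],"spin":0},{"offset":[-0.5,0,28],"spin":0},{"offset":[-0.5,0,35],"spin":0},{"offset":[-0.5,0,35],"spin":0},{"offset":[-0.5,0,35],"spin":0}]'

```text
time: 6.88
ee_pos: [0.5523, 0.0722, 0.0285]
ee_rot: [-0.0, 0.998, 0.064, -0.001]
force: [-3.8, 1.8, 3.3]
opening: 0.209
```

```bash
python3 go.py .5538 .0715 .0295 -1.441; python3 -c "
from h import *
for n in('side',): cv2.imwrite(f'pics/{n}7.png',bot.camera(n)[:,:,::-1])
crop('pics/side7.png','pics/s7.png',300,220,100,90,7)"
```

```text
t 6.88 ee [0.5523 0.0722 0.0285] yawY -1.443 tilt [-0.0015  0.0007] q7 -1.19 F [-3.8  1.8  3.3] op 0.209
offset [ 1.4  0.9 -1. ] spin -0.002
```

View pics/s7.png

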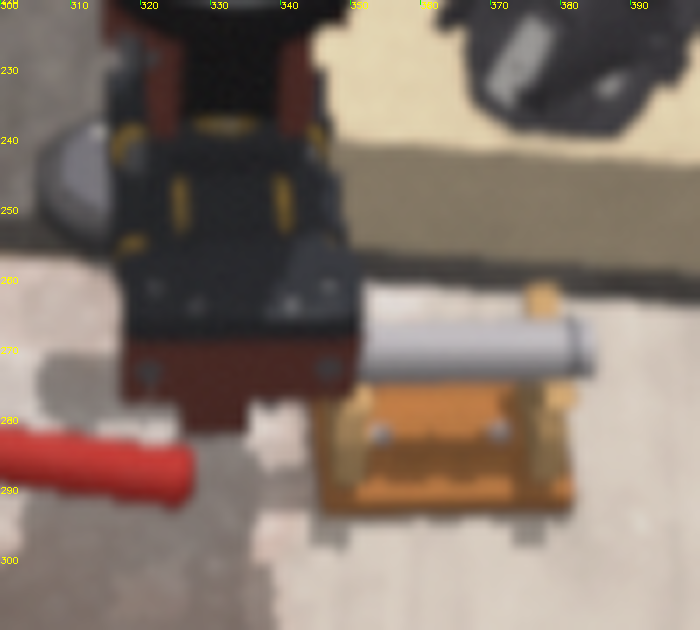

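It looks seated, with upward contact of about 3 N. Releasing to a partial opening.

>>> step_arm --motion '[{"offset":[0,0,0],"spin":0},{"offset":[0,0,0],"spin":0},{"offset":[0,0,0],"spin":0},{"offset":[0,0,0],"spin":0}]' --gripper 0.45

```text
time: 7.42
ee_pos: [0.5531, 0.0715, 0.0289]
ee_rot: [0.0, 0.998, 0.063, 0.0]
force: [-0.3, 0.6, -0.0]
opening: 0.448
```

```bash
python3 go.py .5538 .0715 .12 -1.441; python3 -c "
from h import *
for n in('side',): cv2.imwrite(f'pics/{n}8.png',bot.camera(n)[:,:,::-1])
crop('pics/side8.png','pics/s8.png',300,220,100,90,7)"
```

```text
t 7.42 ee [0.5531 0.0715 0.0289] yawY -1.444 tilt [ 0.0002 -0.0002] q7 -1.2 F [-0.3  0.6 -0. ] op 0.448
offset [  0.7   0.1 -91.1] spin -0.003
```

View pics/s8.png

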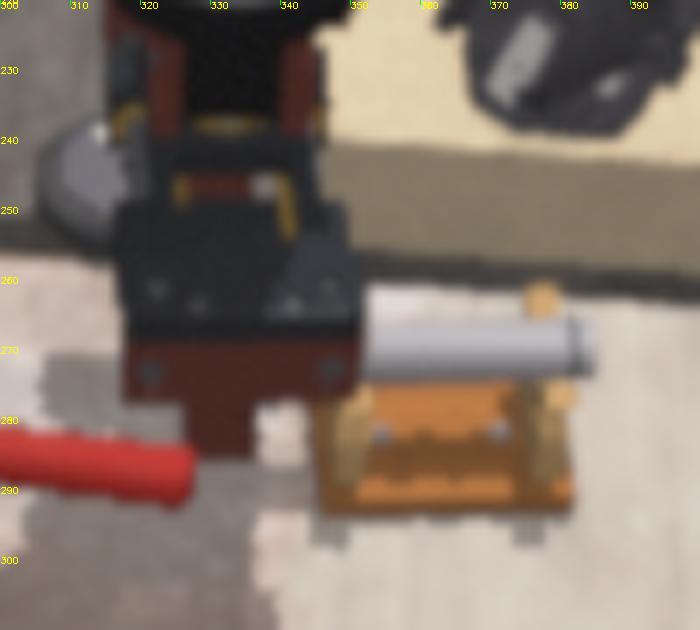

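>>> step_arm --motion '[{"offset":[0,0,-40],"spin":0},{"offset":[0,0,-80],"spin":0},{"offset":[40,0,-80],"spin":0},{"offset":[75.5,0,-80],"spin":0},{"offset":[75.5,0,-60],"spin":0}]'

```text
time: 8.1
ee_pos: [0.6308, 0.0816, 0.0895]
ee_rot: [0.0, 0.998, 0.064, 0.002]
force: [0.2, 0.4, -1.8]
opening: 0.451
```

>>> step_arm --motion '[{"offset":[0,0,0],"spin":0},{"offset":[0,0,0],"spin":0},{"offset":[0,0,0],"spin":0}]'

```text
time: 8.48
ee_pos: [0.6275, 0.0812, 0.0894]
ee_rot: [-0.0, 0.998, 0.063, 0.0]
force: [0.5, 0.0, -0.1]
opening: 0.449
```

```bash
python3 go.py .6280 .0813 .028 -1.441; python3 -c "
from h import *
for n in('side',): cv2.imwrite(f'pics/{n}9.png',bot.camera(n)[:,:,::-1])
crop('pics/side9.png','pics/s9.png',300,220,100,90,7)"
```

```text
t 8.47 ee [0.6275 0.0812 0.0894] yawY -1.444 tilt [0.0003 0.0003] q7 -1.25 F [ 0.5  0.  -0.1] op 0.449
offset [ 0.5 -0.  61.4] spin -0.003
```

View pics/s9.png

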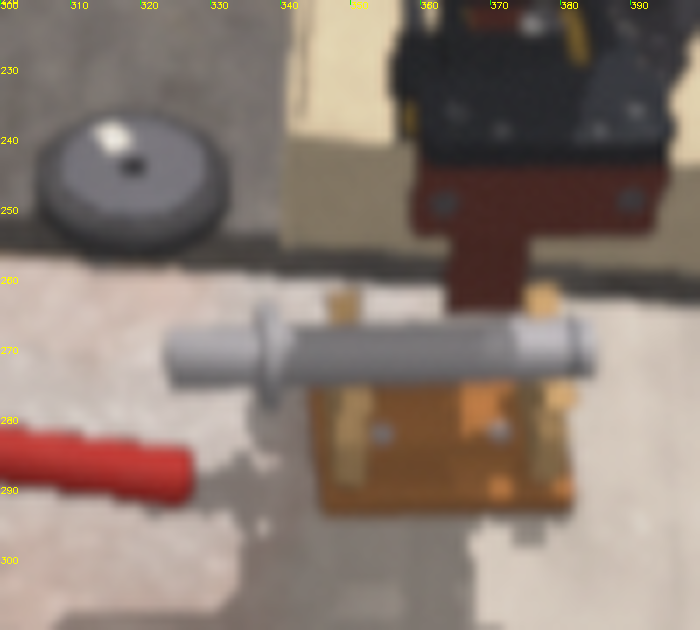

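The sleeve lies in both ribs: stub end (323,270), flange (338,270), barrel end (384,269). I'll check it against the rest pose.

```bash
python3 - <<'E'
from h import *
np.set_printoptions(precision=4,suppress=True)
for p in((337.5,270),(361.5,269.8),(384,269),(323.3,270.5)): print(p,onz("side",p,.046))
r=np.array([.6252,.081,.046]);u=np.array([np.cos(.132),np.sin(.132),0])
for x in(-54-31,-54,3,46): print(x,r+u*x/1000,proj("side",r+u*x/1000))
E
```

```text
(337.5, 270) [0.5695 0.0747 0.046 ]
(361.5, 269.8) [0.6209 0.0807 0.046 ]
(384, 269) [0.6693 0.0882 0.046 ]
(323.3, 270.5) [0.5393 0.0701 0.046 ]
-85 [0.5409 0.0698 0.046 ] [324.0486 270.6357]
-54 [0.5717 0.0739 0.046 ] [338.4787 270.3488]
3 [0.6282 0.0814 0.046 ] [364.8957 269.8234]
46 [0.6708 0.0871 0.046 ] [384.7258 269.429 ]
```

>>> step_arm --motion '[{"offset":[0.5,0,30],"spin":0},{"offset":[0.5,0,55],"spin":0},{"offset":[0.5,0,61],"spin":0},{"offset":[0.5,0,61],"spin":0},{"offset":[0.5,0,61],"spin":0}]'

```text
time: 9.15
ee_pos: [0.629, 0.0813, 0.029]
ee_rot: [-0.0, 0.998, 0.064, 0.001]
force: [-0.1, 0.5, 0.0]
opening: 0.453
```

>>> step_arm --motion '[{"offset":[0,0,0],"spin":0},{"offset":[0,0,0],"spin":0},{"offset":[0,0,0],"spin":0},{"offset":[0,0,0],"spin":0}]' --gripper 0

```text
time: 9.65
ee_pos: [0.6285, 0.0824, 0.0282]
ee_rot: [-0.001, 0.998, 0.064, 0.0]
force: [-1.6, 3.8, 3.6]
opening: 0.215
```

```bash
python3 go.py .6280 .0813 .16 -1.441
```

```text
t 9.65 ee [0.6285 0.0824 0.0282] yawY -1.443 tilt [0.0004 0.0012] q7 -1.21 F [-1.6  3.8  3.6] op 0.215
offset [  -0.6    0.8 -131.8] spin -0.002
```

>>> step_arm --motion '[{"offset":[0,0,-20],"spin":0},{"offset":[0,0,-60],"spin":0},{"offset":[0,0,-110],"spin":0},{"offset":[0,20,-135],"spin":-0.18},{"offset":[0,50,-135],"spin":-0.36}]'

```text
time: 10.28
ee_pos: [0.6361, 0.0313, 0.1665]
ee_rot: [0.001, 0.97, 0.245, 0.002]
force: [0.3, -0.1, -2.1]
opening: 0.214
```

```bash
python3 go.py .6388 -.0714 .16 1.666; python3 -c "
from h import *
for n in('side',): cv2.imwrite(f'pics/{n}10.png',bot.camera(n)[:,:,::-1])
crop('pics/side10.png','pics/s10.png',300,160,130,120,6)"
```

```text
t 10.28 ee [0.6361 0.0313 0.1665] yawY -1.076 tilt [0.0048 0.    ] q7 -0.91 F [ 0.3 -0.1 -2.1] op 0.214
offset [-46.3  91.7   6.5] spin -2.742
```

View pics/s10.png

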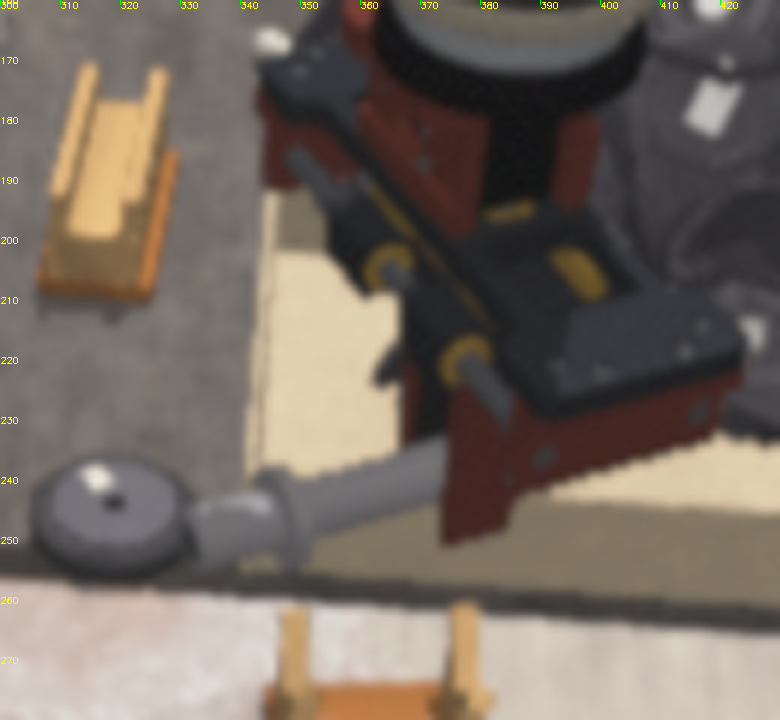

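The sleeve is held by the barrel and lifted, flange at (348,244). Continuing the turn and the traverse.

>>> step_arm --motion '[{"offset":[-10,20,5],"spin":-0.18},{"offset":[-20,40,5],"spin":-0.36},{"offset":[-30,60,5],"spin":-0.54},{"offset":[-40,80,5],"spin":-0.72},{"offset":[-46,92,5],"spin":-0.9}]'

```text
time: 10.95
ee_pos: [0.6365, -0.0737, 0.1586]
ee_rot: [0.001, 0.768, 0.64, -0.001]
force: [-0.4, 0.3, -0.7]
opening: 0.213
```

>>> step_arm --motion '[{"offset":[0,0,0],"spin":-0.18},{"offset":[0,0,0],"spin":-0.36},{"offset":[0,0,0],"spin":-0.54},{"offset":[0,0,0],"spin":-0.72},{"offset":[0,0,0],"spin":-0.9}]'

```text
time: 11.58
ee_pos: [0.6366, -0.0723, 0.1584]
ee_rot: [0.0, 0.413, 0.911, -0.001]
force: [-0.1, -0.0, -2.0]
opening: 0.215
```

```bash
python3 go.py .6388 -.0714 .16 1.666
```

```text
t 11.57 ee [ 0.6366 -0.0723  0.1584] yawY 0.72 tilt [-0.0004 -0.0016] q7 0.84 F [-0.1 -0.  -2. ] op 0.215
offset [-0.7  2.3 -1.6] spin -0.946
```

>>> step_arm --motion '[{"offset":[-1,2,0],"spin":-0.18},{"offset":[-1,2,0],"spin":-0.36},{"offset":[-1,2,10],"spin":-0.54},{"offset":[-1,2,25],"spin":-0.72},{"offset":[-1,2,40],"spin":-0.9}]'

```text
time: 12.2
ee_pos: [0.6389, -0.0719, 0.118]
ee_rot: [-0.0, -0.024, 1.0, -0.001]
force: [-0.7, -0.2, -0.8]
opening: 0.211
```

>>> step_arm --motion '[{"offset":[0,0,15],"spin":-0.046},{"offset":[0,0,15],"spin":-0.046},{"offset":[0,0,15],"spin":-0.046},{"offset":[0,0,15],"spin":-0.046}]'

```text
time: 12.7
ee_pos: [0.6397, -0.0707, 0.1038]
ee_rot: [0.001, -0.045, 0.999, -0.0]
force: [0.6, 0.4, -0.2]
opening: 0.21
```

```bash
python3 go.py .6388 -.0714 .030 1.666;  python3 -c "
from h import *
for n in('side','top'): cv2.imwrite(f'pics/{n}11.png',bot.camera(n)[:,:,::-1])
crop('pics/side11.png','pics/s11.png',330,260,120,140,5)
crop('pics/top11.png','pics/t11.png',350,110,110,110,6)"
```

```text
t 12.7 ee [ 0.6397 -0.0707  0.1038] yawY 1.661 tilt [ 0.0012 -0.0004] q7 1.67 F [ 0.6  0.4 -0.2] op 0.21
offset [ 1.1 -0.6 73.8] spin -0.005
```

View pics/s11.png

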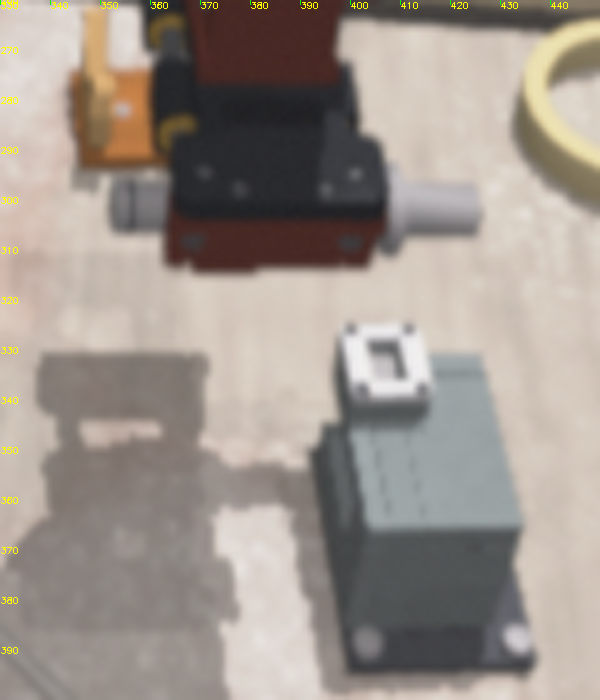

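View pics/t11.png

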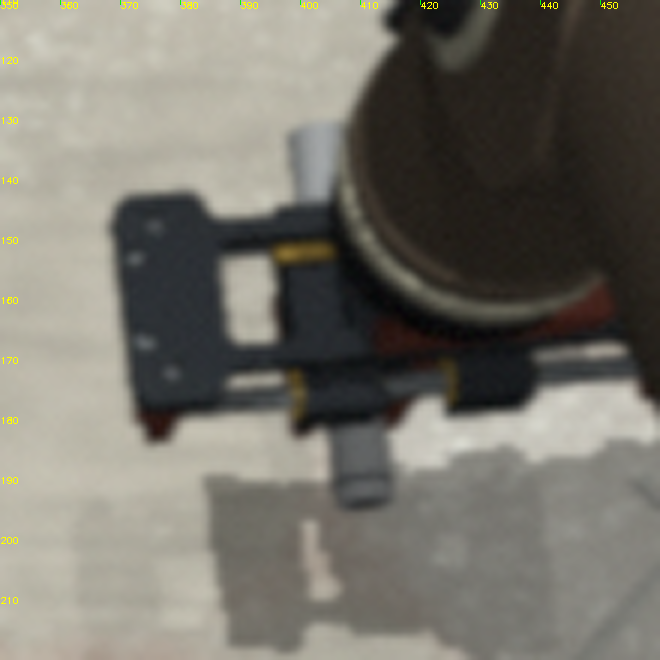

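```bash
python3 - <<'E'
from h import *
np.set_printoptions(precision=4,suppress=True)
f=lambda x0,y0,k,p:(x0+p[0]/k-.5,y0+p[1]/k-.5)
S=lambda *p:f(330,260,5,p);T=lambda *p:f(350,110,6,p)
a=tri(S(481,208),T(316,128));b=tri(S(112,206),T(362,500));print(a,b)
d=a[0]-b[0];print(np.linalg.norm(d),np.arctan2(d[1],d[0]),d)
print(onz("side",S(481,208),.121),onz("side",S(112,206),.121),onz("side",S(390,210),.121))
print(onz("top",T(316,128),.121),onz("top",T(362,502),.121))
E
```

```text
(array([ 0.7315, -0.0626,  0.1208]), np.float64(0.003296731252324102)) (array([ 0.6004, -0.0735,  0.1195]), np.float64(0.001028873188636594))
0.13150565096770103 0.0828415980810903 [0.131  0.0109 0.0012]
[ 0.7331 -0.062   0.121 ] [ 0.6009 -0.0745  0.121 ] [ 0.7003 -0.0663  0.121 ]
[ 0.7296 -0.0627  0.121 ] [ 0.5988 -0.0732  0.121 ]
```

```bash
python3 - <<'E'
from h import *
np.set_printoptions(precision=4,suppress=True)
f=lambda x0,y0,k,p:(x0+p[0]/k-.5,y0+p[1]/k-.5)
TB=lambda *p:f(390,120,9,p);SB=lambda *p:f(385,310,6,p)
o=np.array([.7027,-.1356]);th=.095;X=np.array([np.cos(th),np.sin(th)]);Y=np.array([-X[1],X[0]])
def F(n,p,z):
    w=onz(n,p,z)[:2]-o; return np.array([w@X,w@Y])*1000
print("side gap lines",[F("side",SB(*p),.072) for p in((122,245),(135,318),(160,240),(178,318))])
print("side left/front edge",[F("side",SB(*p),.072) for p in((110,333),(90,220))])
print("side right edge",[F("side",SB(*p),.072) for p in((250,128),(295,330))])
print("top gap lines",[F("top",TB(*p),.072) for p in((440,265),(470,262),(360,328),(410,318))])
print("top rear edge",[F("top",TB(*p),.072) for p in((175,160),(478,132))],"front",[F("top",TB(*p),.072) for p in((508,345),(345,360))])
print("slot",F("side",SB(133,132),.088),F("top",TB(276,285),.088))
E
python3 - <<'E'
import sys; sys.path.insert(0,'.')
from h import *
crop("pics/side1.png","pics/fs.png",385,318,60,80,9)
crop("pics/top6.png","pics/ft.png",395,125,60,60,12)
E
```

```text
side gap lines [array([-3.9522, -0.453 ]), array([ -3.8694, -25.1364]), array([7.4586, 1.3191]), array([  8.4427, -25.1042])]
side left/front edge [array([-11.7339, -30.0875]), array([-12.1164,   8.2411])]
side right edge [array([41.2895, 41.8437]), array([ 41.2174, -28.9726])]
top gap lines [array([  5.9836, -13.8777]), array([  6.0617, -21.078 ]), array([-7.7643,  7.236 ]), array([-6.4109, -4.899 ])]
top rear edge [array([37.9019, 45.2173]), array([ 38.1908, -27.7414])] front [array([-15.2002, -27.0187]), array([-15.2796,  11.8813])]
slot [ 1.2473 28.0126] [-1.0251 30.1267]
```

View pics/fs.png

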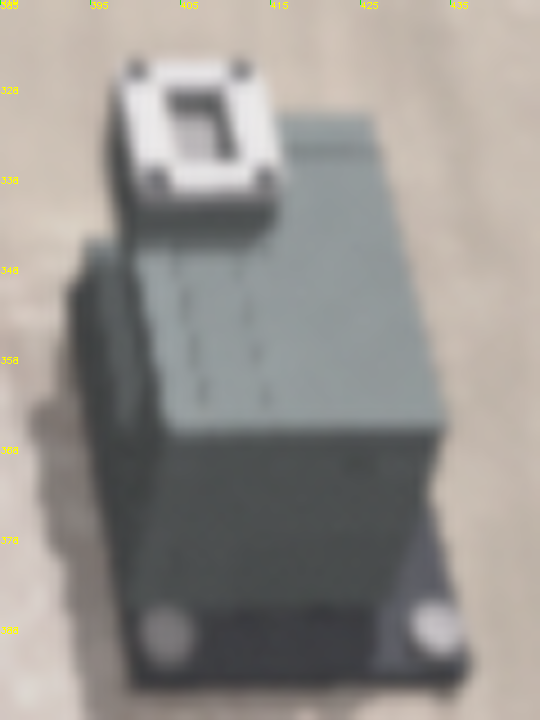

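View pics/ft.png

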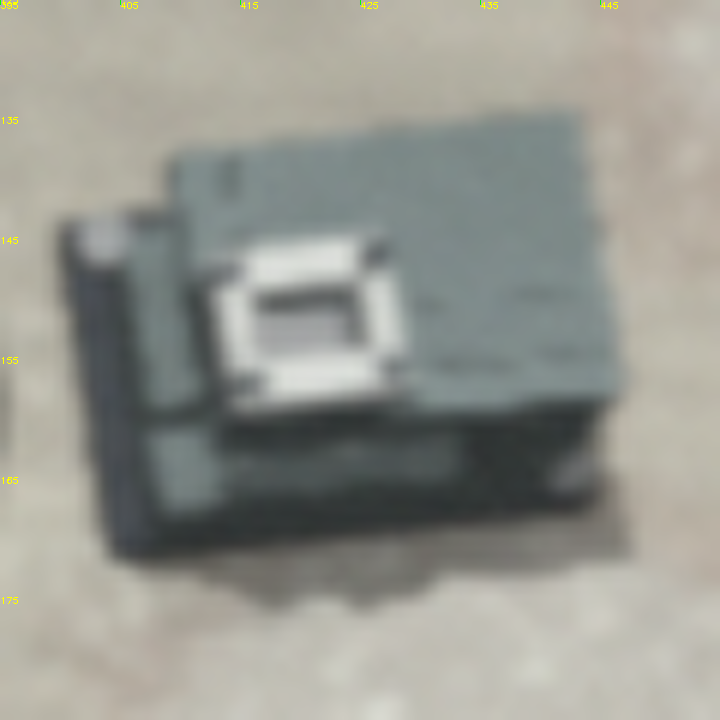

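>>> step_arm --motion '[{"offset":[4,0,25],"spin":-0.008},{"offset":[4,0,50],"spin":-0.008},{"offset":[4,0,74],"spin":-0.008},{"offset":[4,0,74],"spin":-0.008},{"offset":[4,0,74],"spin":-0.008}]'

```text
time: 13.42
ee_pos: [0.6359, -0.0709, 0.0299]
ee_rot: [0.001, -0.05, 0.999, -0.0]
force: [-1.1, -0.4, -1.3]
opening: 0.216
```

```bash
python3 -c "
from h import *
for n in('side','top'): cv2.imwrite(f'pics/{n}12.png',bot.camera(n)[:,:,::-1])
crop('pics/side12.png','pics/s12.png',340,280,110,110,6)
crop('pics/top12.png','pics/t12.png',350,110,110,110,6)";python3 go.py .635 -.0714 .0295 1.669; 
```

```text
t 13.53 ee [ 0.6362 -0.071   0.0302] yawY 1.67 tilt [ 0.0021 -0.0001] q7 1.67 F [-0.4 -0.3  0.3] op 0.217
offset [ 1.2 -0.3  0.7] spin 0.001
```

View pics/s12.png

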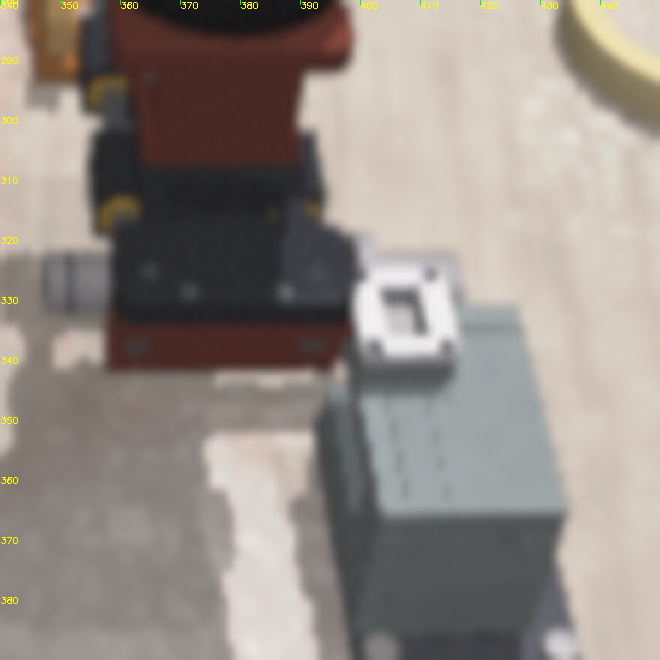

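View pics/t12.png

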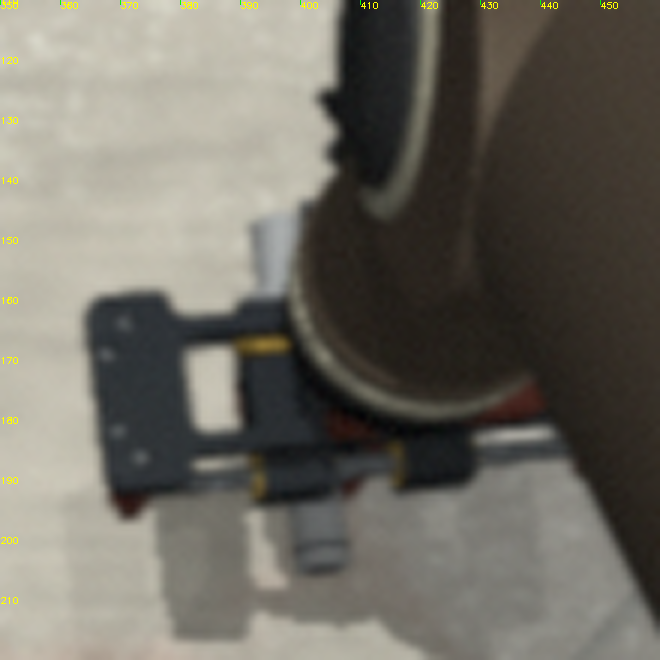

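```bash
python3 - <<'E'
from h import *
np.set_printoptions(precision=4,suppress=True)
f=lambda x0,y0,k,p:(x0+p[0]/k-.5,y0+p[1]/k-.5)
S=lambda *p:f(340,280,6,p);T=lambda *p:f(350,110,6,p)
o=np.array([.7027,-.1356]);th=.095;X=np.array([np.cos(th),np.sin(th)]);Y=np.array([-X[1],X[0]])
def F(n,p,z):
    w=onz(n,p,z)[:2]-o; return np.array([w@X,w@Y])*1000
print("barrel end side",F("side",S(43,285),.047),"stub end side",F("side",S(717,285),.047))
print("barrel end top",F("top",T(320,568),.047)," stub end top",F("top",T(270,216),.047))
# predictions
for n in C:
  for L in(-100,31):
    w=o+X*L/1000+Y*.0705; print(n,L,proj(n,[*w,.047]))
E
```

```text
barrel end side [-100.8744   69.2003] stub end side [113.7219  70.2394]
barrel end top [-101.1524   71.7711]  stub end top [31.7552 72.704 ]
side -100 [347.0915 326.4508]
side 31 [415.8031 326.7206]
top -100 [403.3517 203.5909]
top 31 [395.541  145.7369]
```

>>> step_arm --motion '[{"offset":[0,-8,0.5],"spin":0},{"offset":[0,-16,0.5],"spin":0},{"offset":[0,-24,0.5],"spin":0},{"offset":[0,-28,0.5],"spin":0}]'

```text
time: 14.02
ee_pos: [0.638, -0.1, 0.0284]
ee_rot: [-0.0, -0.049, 0.999, -0.0]
force: [0.2, -0.5, -2.0]
opening: 0.216
```

```bash
python3 -c "
from h import *
for n in('side',): cv2.imwrite(f'pics/{n}13.png',bot.camera(n)[:,:,::-1])
crop('pics/side13.png','pics/s13.png',340,290,110,100,7)";python3 go.py .640 -.1 .0295 1.669; 
```

```text
t 14.07 ee [ 0.638  -0.1003  0.0283] yawY 1.669 tilt [-0.     -0.0005] q7 1.72 F [-0.2 -0.1 -0.8] op 0.216
offset [-2.   0.1 -1.2] spin 0.0
```

View pics/s13.png

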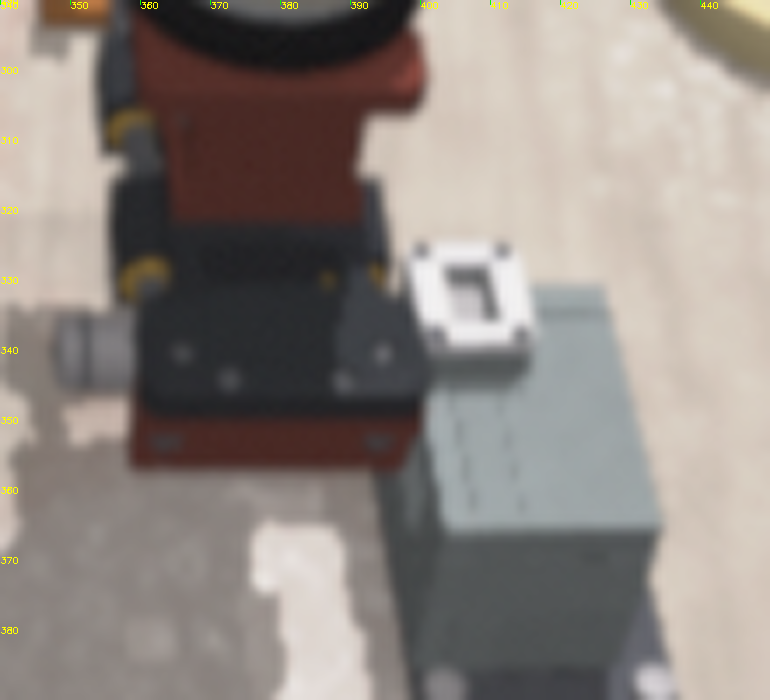

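>>> step_arm --motion '[{"offset":[0,-8,-0.7],"spin":0},{"offset":[0,-16,-0.7],"spin":0},{"offset":[0,-24,-0.7],"spin":0},{"offset":[0,-30,-0.7],"spin":0}]'

```text
time: 14.58
ee_pos: [0.641, -0.1294, 0.029]
ee_rot: [-0.0, -0.05, 0.999, -0.0]
force: [-0.2, -0.4, -0.5]
opening: 0.214
```

```bash
python3 go.py .6427 -.14 .0295 1.669; 
```

```text
t 14.57 ee [ 0.641  -0.1294  0.029 ] yawY 1.67 tilt [-0.     -0.0002] q7 1.76 F [-0.2 -0.4 -0.5] op 0.214
offset [ -0.6 -10.7  -0.5] spin 0.001
```

>>> step_arm --motion '[{"offset":[0,-5,0],"spin":0},{"offset":[0,-8,0],"spin":0},{"offset":[0,-10,0],"spin":0}]'

```text
time: 14.95
ee_pos: [0.6421, -0.1386, 0.029]
ee_rot: [0.0, -0.05, 0.999, 0.0]
force: [0.4, -0.4, -0.9]
opening: 0.215
```

>>> step_arm --motion '[{"offset":[0,-2,0],"spin":0},{"offset":[0,-3,0],"spin":0}]'

```text
time: 15.2
ee_pos: [0.6423, -0.1411, 0.029]
ee_rot: [-0.0, -0.05, 0.999, 0.0]
force: [0.8, 1.2, -1.1]
opening: 0.215
```

```bash
python3 -c "
from h import *
for n in('side','top'): cv2.imwrite(f'pics/{n}14.png',bot.camera(n)[:,:,::-1])
crop('pics/side14.png','pics/s14.png',340,290,110,100,7)
crop('pics/top14.png','pics/t14.png',360,110,110,110,6)"
python3 go.py .6427 -.14 .0295 1.669; 
```

```text
t 15.3 ee [ 0.6423 -0.1412  0.029 ] yawY 1.671 tilt [-0.0002  0.0004] q7 1.78 F [ 0.1  0.8 -1. ] op 0.216
offset [-0.5  1.1 -0.5] spin 0.002
```

View pics/s14.png

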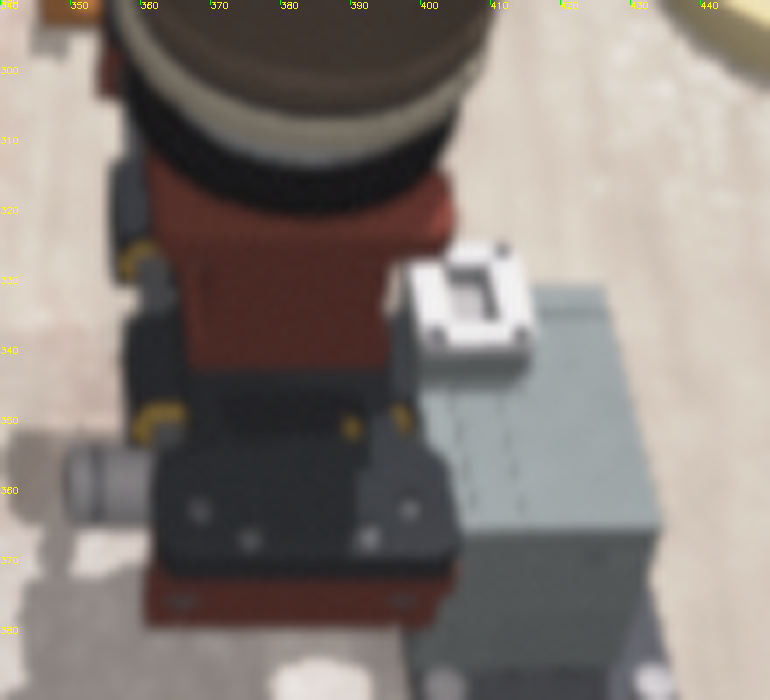

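View pics/t14.png

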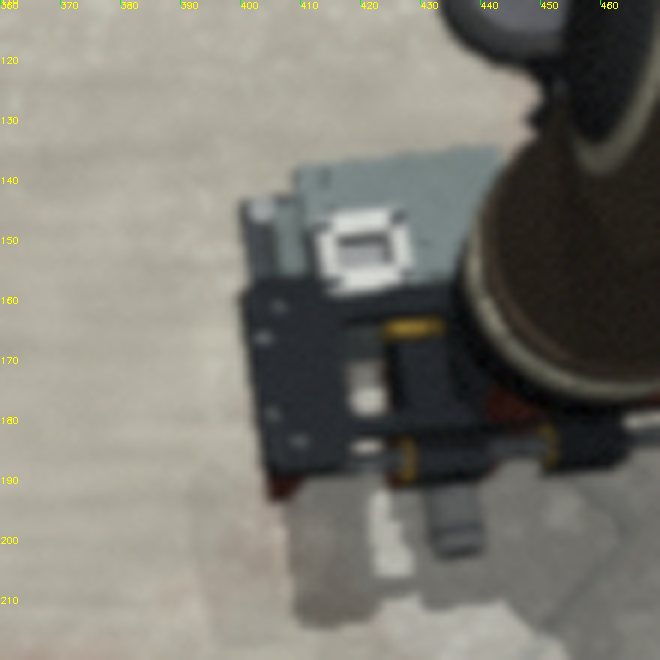

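>>> step_arm --motion '[{"offset":[0,-2,0.3],"spin":0},{"offset":[0,-3,0.3],"spin":0},{"offset":[0,-3,0.3],"spin":0}]'

```text
time: 15.68
ee_pos: [0.6423, -0.1423, 0.0286]
ee_rot: [-0.0, -0.051, 0.999, 0.001]
force: [-2.0, 6.3, 0.9]
opening: 0.212
```

```bash
python3 go.py .6423 -.141 .0280 1.669
```

```text
t 15.68 ee [ 0.6423 -0.1423  0.0286] yawY 1.673 tilt [-0.0011  0.0021] q7 1.79 F [-2.   6.3  0.9] op 0.212
offset [-0.1  1.3  0.6] spin 0.004
```

>>> step_arm --motion '[{"offset":[0,1.5,0.8],"spin":0},{"offset":[0,1.5,1],"spin":0},{"offset":[0,1.5,1],"spin":0}]'

```text
time: 16.05
ee_pos: [0.6424, -0.1421, 0.0277]
ee_rot: [-0.0, -0.05, 0.999, 0.0]
force: [-2.4, 5.3, -0.0]
opening: 0.212
```

>>> step_arm --motion '[{"offset":[0,0,0],"spin":0},{"offset":[0,0,0],"spin":0},{"offset":[0,0,0],"spin":0},{"offset":[0,0,0],"spin":0}]' --gripper 0.45

```text
time: 16.55
ee_pos: [0.6426, -0.1435, 0.0278]
ee_rot: [0.0, -0.05, 0.999, -0.0]
force: [0.0, 0.2, 0.1]
opening: 0.452
```

```bash
python3 go.py .6423 -.141 .12 1.669
```

```text
t 16.55 ee [ 0.6426 -0.1435  0.0278] yawY 1.67 tilt [ 0.0002 -0.0003] q7 1.78 F [0.  0.2 0.1] op 0.452
offset [ -0.    2.4 -92.2] spin 0.001
```

>>> step_arm --motion '[{"offset":[0,0,-50],"spin":0},{"offset":[0,0,-100],"spin":0},{"offset":[50,0,-110],"spin":0},{"offset":[110,0,-110],"spin":0},{"offset":[167,-6,-110],"spin":0}]'

```text
time: 17.18
ee_pos: [0.4752, -0.1656, 0.138]
ee_rot: [0.0, -0.05, 0.999, -0.0]
force: [0.5, -0.7, 1.4]
opening: 0.448
```

```bash
python3 -c "
from h import *
for n in('side','top'): cv2.imwrite(f'pics/{n}15.png',bot.camera(n)[:,:,::-1])
crop('pics/side15.png','pics/s15.png',330,310,110,90,7)
crop('pics/top15.png','pics/t15.png',390,120,70,85,7)"
python3 go.py .4747 -.1312 .13 1.669; 
```

```text
t 17.27 ee [ 0.4707 -0.1674  0.1376] yawY 1.666 tilt [-0.0042 -0.0006] q7 1.89 F [ 0.3 -0.1  0.5] op 0.448
offset [-7.4 35.7  7.6] spin -0.003
```

View pics/s15.png

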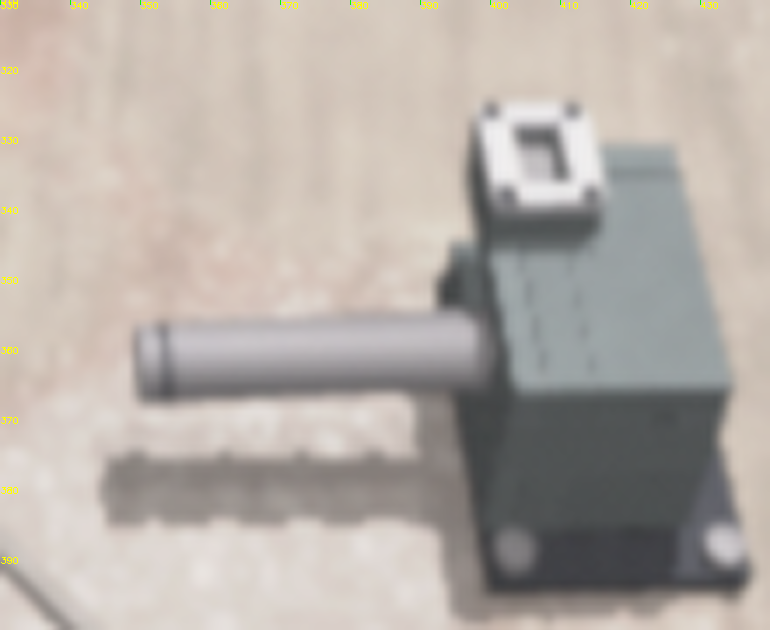

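View pics/t15.png

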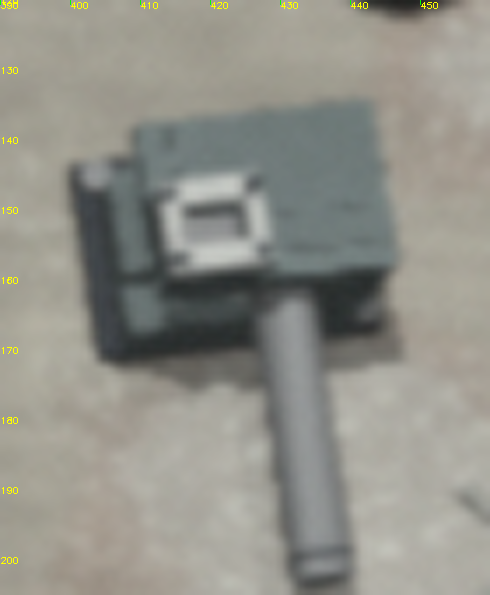

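Side view: the barrel stands out at the front, ending at (349,361), with its root at the plate (400,357). Top view agrees, with the barrel end at (434,202). I'll check this against home.

```bash
python3 - <<'E'
from h import *
np.set_printoptions(precision=4,suppress=True)
f=lambda x0,y0,k,p:(x0+p[0]/k-.5,y0+p[1]/k-.5)
S=lambda *p:f(330,310,7,p);T=lambda *p:f(390,120,7,p)
o=np.array([.7027,-.1356]);th=.095;X=np.array([np.cos(th),np.sin(th)]);Y=np.array([-X[1],X[0]])
def F(n,p,z):
    w=onz(n,p,z)[:2]-o; return np.array([w@X,w@Y])*1000
print("side",F("side",S(137,363),.045),F("side",S(440,352),.045)); print("top",F("top",T(323,578),.045),F("top",T(293,340),.045))
print(tri(S(140,363),T(323,577)))
E
```

```text
side [-100.3215   -5.1384] [-22.6955  -1.6687]
top [-102.7507    0.4829] [-26.3571  -1.1498]
(array([ 0.6033, -0.1464,  0.0389]), np.float64(0.0020561735720654164))
```

```bash
python3 go.py .4748 -.1315 .13 1.669
```

```text
t 17.27 ee [ 0.4707 -0.1674  0.1376] yawY 1.666 tilt [-0.0042 -0.0006] q7 1.89 F [ 0.3 -0.1  0.5] op 0.448
offset [-7.5 35.4  7.6] spin -0.003
```

>>> step_arm --motion '[{"offset":[-5,35,5],"spin":-0.003},{"offset":[-5,35,5],"spin":-0.003},{"offset":[-5,35,5],"spin":-0.003},{"offset":[-5,35,5],"spin":-0.003},{"offset":[-5,35,5],"spin":-0.003}]'

```text
time: 17.9
ee_pos: [0.4785, -0.1309, 0.1327]
ee_rot: [-0.0, -0.051, 0.999, -0.0]
force: [-0.2, -0.8, -0.4]
opening: 0.45
```

```bash
python3 -c "
from h import *
for n in('side','top'): cv2.imwrite(f'pics/{n}16.png',bot.camera(n)[:,:,::-1])
crop('pics/side16.png','pics/s16.png',230,270,100,110,6)"
python3 go.py .4748 -.1315 .057 1.669; 
```

```text
t 18.0 ee [ 0.4784 -0.1307  0.1327] yawY 1.673 tilt [-0.     -0.0001] q7 1.82 F [-0.4  0.2  0.4] op 0.448
offset [ 3.7 -0.4 75.7] spin 0.004
```

View pics/s16.png

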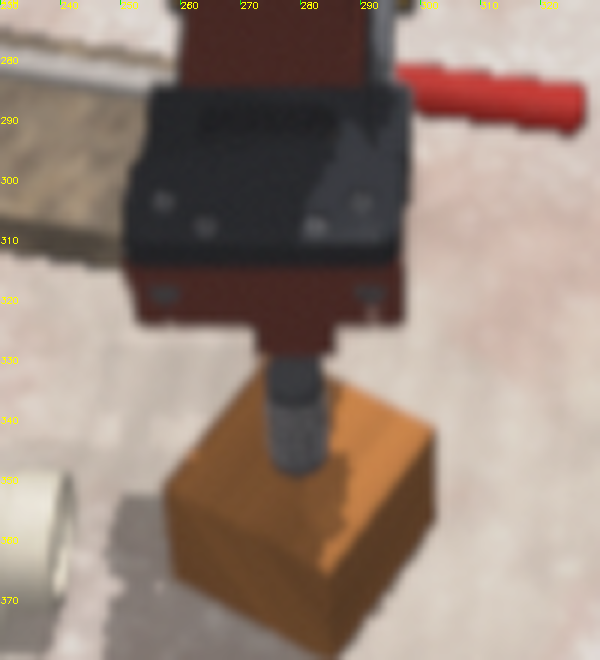

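```bash
python3 - <<'E'
from h import *
print(proj("side",[.4784,-.1307,.1327]),proj("side",[.4784-.002,-.1307-.03,.1327]),proj("side",[.4784,-.1307,.092]),proj("side",[.4748,-.1315,.092]))
E
```

```text
[278.98443479 315.64274907] [274.9757011  329.79352934] [279.95718994 330.4828316 ] [277.85156463 330.68522459]
```

>>> step_arm --motion '[{"offset":[3.7,-0.5,30],"spin":0},{"offset":[3.7,-0.5,55],"spin":0},{"offset":[3.7,-0.5,75],"spin":0},{"offset":[3.7,-0.5,75],"spin":0},{"offset":[3.7,-0.5,75],"spin":0}]'

```text
time: 18.62
ee_pos: [0.4751, -0.1313, 0.0584]
ee_rot: [0.0, -0.051, 0.999, -0.0]
force: [0.8, 0.1, 1.0]
opening: 0.448
```

```bash
python3 go.py .4748 -.1315 .057 1.669; 
```

```text
t 18.62 ee [ 0.4751 -0.1313  0.0584] yawY 1.673 tilt [ 0.0005 -0.0001] q7 1.81 F [0.8 0.1 1. ] op 0.448
offset [ 0.4 -0.1  1.4] spin 0.004
```

>>> step_arm --motion '[{"offset":[0,0,0.5],"spin":0},{"offset":[0,0,0.5],"spin":0},{"offset":[0,0,0.5],"spin":0},{"offset":[0,0,0.5],"spin":0},{"offset":[0,0,0.5],"spin":0}]' --gripper 0

```text
time: 19.25
ee_pos: [0.4751, -0.1312, 0.0577]
ee_rot: [0.0, -0.051, 0.999, -0.0]
force: [-1.1, 0.5, 6.8]
opening: 0.199
```

```bash
python3 go.py .4748 -.1315 .057 1.669; 
```

```text
t 19.25 ee [ 0.4751 -0.1312  0.0577] yawY 1.674 tilt [ 0.0007 -0.0001] q7 1.81 F [-1.1  0.5  6.8] op 0.199
offset [ 0.3 -0.2  0.7] spin 0.005
```

>>> step_arm --motion '[{"offset":[0,0,-15],"spin":0},{"offset":[0,0,-40],"spin":0},{"offset":[0,0,-75],"spin":0},{"offset":[0,0,-110],"spin":0},{"offset":[0,0,-110],"spin":0}]'

```text
time: 19.88
ee_pos: [0.4764, -0.1315, 0.1704]
ee_rot: [0.003, -0.051, 0.999, -0.001]
force: [-0.7, -0.1, -1.1]
opening: 0.199
```

```bash
python3 -c "
from h import *
for n in('side',): cv2.imwrite(f'pics/{n}17.png',bot.camera(n)[:,:,::-1])
crop('pics/side17.png','pics/s17.png',230,250,100,130,5)"
python3 go.py .7000 -.1067 .16 1.669; 
```

```text
t 19.93 ee [ 0.4754 -0.1313  0.1687] yawY 1.673 tilt [ 0.0028 -0.0005] q7 1.82 F [-0.2  0.6 -0.2] op 0.193
offset [-225.9    1.5    9.3] spin 0.004
```

View pics/s17.png

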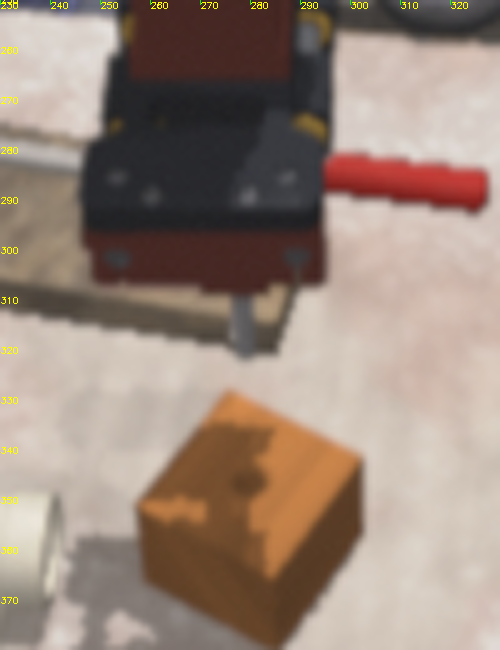

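>>> step_arm --motion '[{"offset":[-60,0,0],"spin":0.004},{"offset":[-120,1,0],"spin":0.004},{"offset":[-180,1,0],"spin":0.004},{"offset":[-225,1.5,5],"spin":0.004},{"offset":[-225,1.5,9],"spin":0.004}]'

```text
time: 20.55
ee_pos: [0.6997, -0.1048, 0.1549]
ee_rot: [-0.001, -0.05, 0.999, 0.001]
force: [-0.4, -0.3, -1.3]
opening: 0.192
```

>>> step_arm --motion '[{"offset":[0,0,3],"spin":0},{"offset":[0,0,6],"spin":0},{"offset":[0,0,6],"spin":0},{"offset":[0,0,6],"spin":0},{"offset":[0,0,6],"spin":0}]'

```text
time: 21.18
ee_pos: [0.6984, -0.1067, 0.1528]
ee_rot: [0.0, -0.049, 0.999, -0.0]
force: [0.5, 0.3, -0.5]
opening: 0.193
```

```bash
python3 -c "
from h import *
for n in('side','top'): cv2.imwrite(f'pics/{n}18.png',bot.camera(n)[:,:,::-1])
crop('pics/side18.png','pics/s18.png',370,290,70,70,9)
crop('pics/top18.png','pics/t18.png',380,110,80,70,8)"
python3 go.py .7000 -.1067 .15 1.666; 
```

```text
t 21.27 ee [ 0.6985 -0.1066  0.1526] yawY 1.669 tilt [ 0.0004 -0.    ] q7 1.72 F [-0.   0.2 -0.4] op 0.191
offset [-1.5 -0.2  2.6] spin 0.003
```

View pics/s18.png

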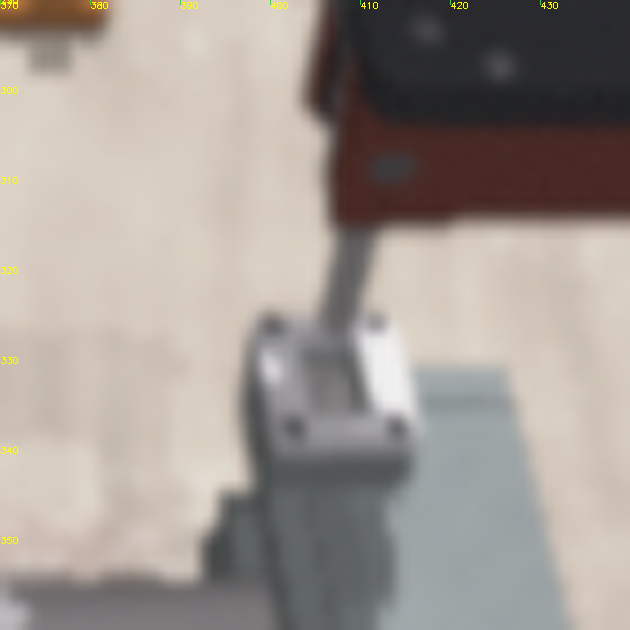

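View pics/t18.png

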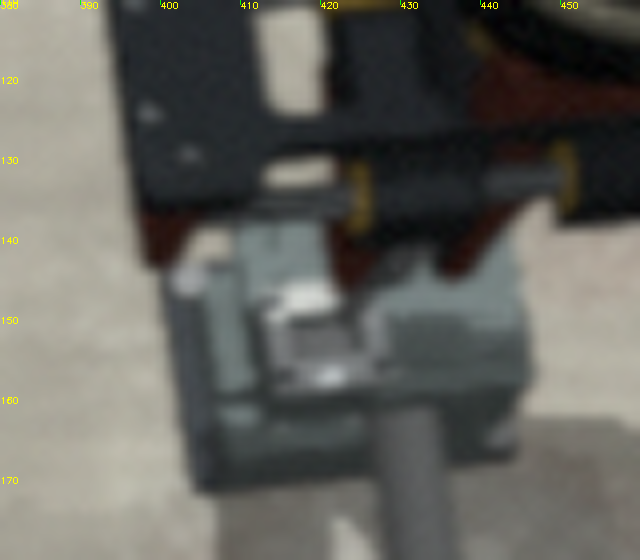

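```bash
python3 - <<'E'
from h import *
for z in(.105,.125,.145): print(z,proj("side",[.6985,-.1066,z]),proj("top",[.6985,-.1066,z]))
print("slot",proj("side",[.7000,-.1067,.088]),proj("top",[.7,-.1067,.088]))
crop('pics/top18.png','pics/t18b.png',405,125,40,40,18)
E
```

```text
0.105 [406.42744517 324.92458148] [422.54522317 148.31764623]
0.125 [408.08753993 317.65062572] [424.92566906 144.65155319]
0.145 [409.80453151 310.12736799] [427.41153813 140.82309932]
slot [405.91151579 331.03413341] [420.61678434 150.6317539 ]
```

View pics/t18b.png

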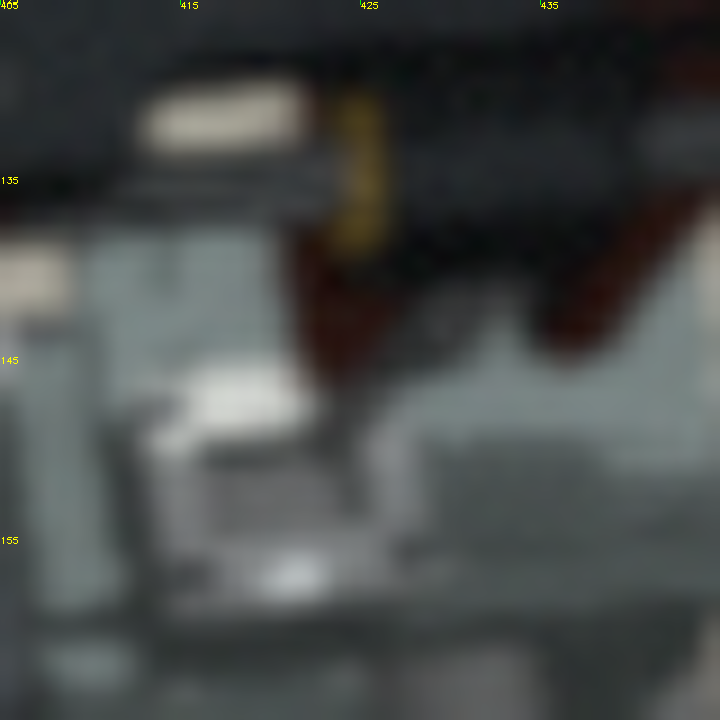

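>>> step_arm --motion '[{"offset":[-1.5,0,0],"spin":0},{"offset":[-1.5,0,5],"spin":0},{"offset":[-1.5,0,11],"spin":0},{"offset":[-1.5,0,11],"spin":0},{"offset":[-1.5,0,11],"spin":0}]'

```text
time: 21.9
ee_pos: [0.6999, -0.1064, 0.1411]
ee_rot: [-0.0, -0.049, 0.999, 0.0]
force: [0.2, 0.6, -1.1]
opening: 0.196
```

```bash
python3 -c "
from h import *
for n in('side','top'): cv2.imwrite(f'pics/{n}19.png',bot.camera(n)[:,:,::-1])
crop('pics/side19.png','pics/s19.png',385,305,50,45,14)
crop('pics/top19.png','pics/t19.png',405,125,40,40,15)"
python3 go.py .7000 -.1067 .13 1.666; 
```

```text
t 22.0 ee [ 0.7001 -0.1064  0.1414] yawY 1.67 tilt [0.0003 0.0001] q7 1.72 F [-0.5 -0.2 -0.7] op 0.198
offset [ 0.1 -0.3 11.4] spin 0.004
```

View pics/s19.png

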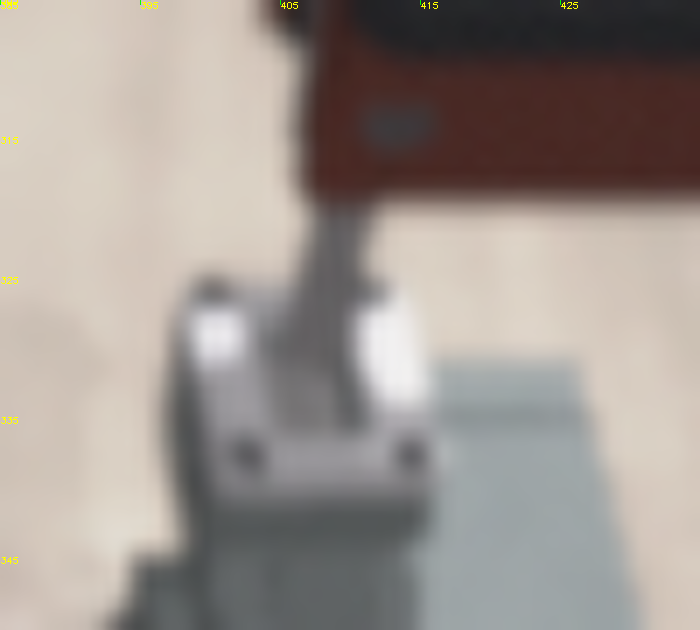

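View pics/t19.png

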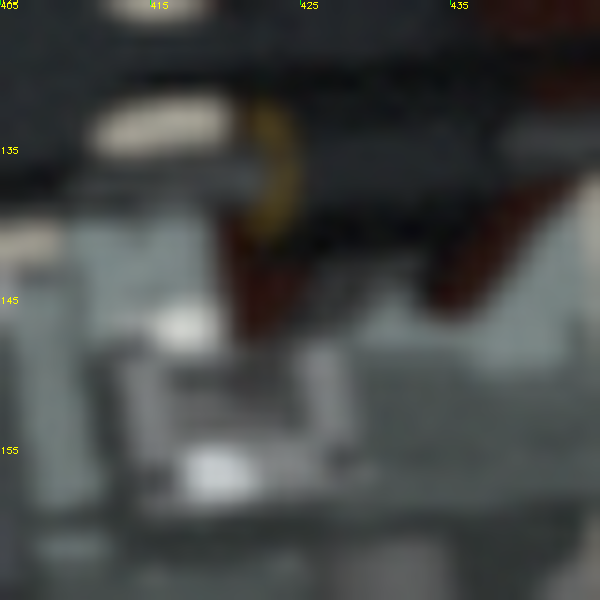

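The shaft lines up with the slot in the side view, with its tip near (407,329). Lowering slowly while watching the force.

>>> step_arm --motion '[{"offset":[0,0,4],"spin":0},{"offset":[0,0,8],"spin":0},{"offset":[0,0,11],"spin":0},{"offset":[0,0,11],"spin":0}]'

```text
time: 22.5
ee_pos: [0.6997, -0.1064, 0.1298]
ee_rot: [-0.0, -0.049, 0.999, 0.0]
force: [0.6, 0.5, 0.0]
opening: 0.198
```

>>> step_arm --motion '[{"offset":[0,0,3],"spin":0},{"offset":[0,0,6],"spin":0},{"offset":[0,0,6],"spin":0}]'

```text
time: 22.88
ee_pos: [0.7001, -0.1065, 0.1243]
ee_rot: [0.0, -0.049, 0.999, -0.0]
force: [0.1, -0.8, 0.4]
opening: 0.195
```

>>> step_arm --motion '[{"offset":[0,0,3],"spin":0},{"offset":[0,0,6],"spin":0},{"offset":[0,0,6],"spin":0}]'

```text
time: 23.25
ee_pos: [0.7, -0.1065, 0.1179]
ee_rot: [0.0, -0.049, 0.999, -0.0]
force: [0.4, -0.5, 1.0]
opening: 0.195
```

```bash
python3 -c "
from h import *
for n in('side','top'): cv2.imwrite(f'pics/{n}20.png',bot.camera(n)[:,:,::-1])
crop('pics/side20.png','pics/s20.png',385,305,50,45,14)
crop('pics/top20.png','pics/t20.png',405,125,40,40,15)"
python3 go.py .7000 -.1067 .1107 1.666; 
```

```text
t 23.35 ee [ 0.6999 -0.1065  0.1179] yawY 1.67 tilt [-0.0003  0.    ] q7 1.72 F [1.1 0.  0. ] op 0.195
offset [-0.1 -0.2  7.2] spin 0.004
```

View pics/s20.png

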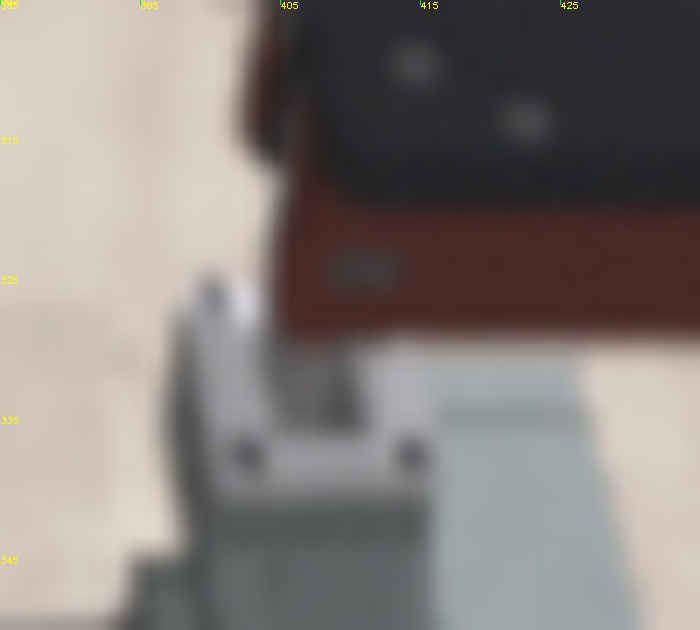

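View pics/t20.png

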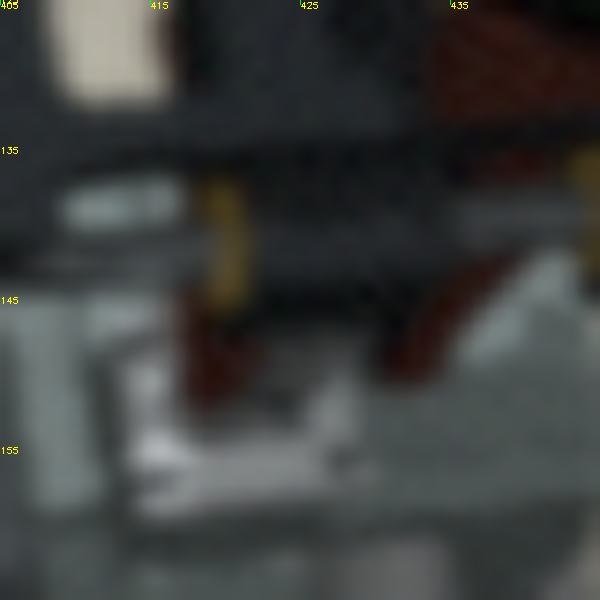

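>>> step_arm --motion '[{"offset":[0,0,3],"spin":0},{"offset":[0,0,6],"spin":0},{"offset":[0,0,6],"spin":0}]'

```text
time: 23.72
ee_pos: [0.6998, -0.1064, 0.1118]
ee_rot: [-0.0, -0.049, 0.999, 0.0]
force: [0.9, -0.4, 0.4]
opening: 0.197
```

```bash
python3 go.py .7000 -.1067 .1107 1.666;python3 -c "
from h import *
for n in('side','top'): cv2.imwrite(f'pics/{n}21.png',bot.camera(n)[:,:,::-1])
crop('pics/side21.png','pics/s21.png',330,290,110,90,7)
s=bot.sense();print(s['force'],s['ft_torque'])"
```

```text
t 23.73 ee [ 0.6998 -0.1064  0.1118] yawY 1.67 tilt [-0.0004  0.    ] q7 1.72 F [ 0.9 -0.4  0.4] op 0.197
offset [-0.2 -0.3  1.1] spin 0.004
[ 0.02075655  0.43976917 -0.79889135] [-0.01678947 -0.10763448 -0.02207145]
```

View pics/s21.png

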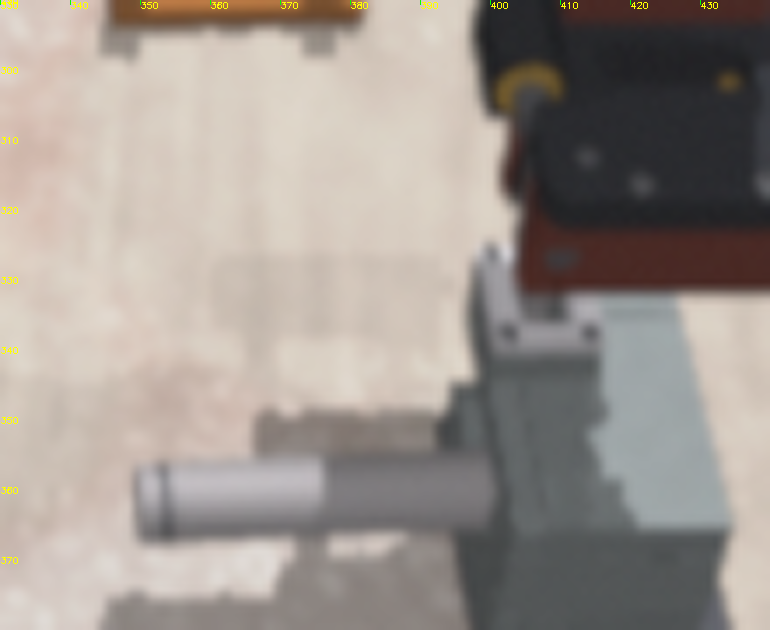

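>>> step_arm --motion '[{"offset":[0,0,2],"spin":0}]'

```text
time: 23.95
ee_pos: [0.7, -0.1064, 0.1106]
ee_rot: [0.0, -0.049, 0.999, 0.0]
force: [-1.3, 0.3, 13.3]
opening: 0.191
```

>>> step_arm --motion '[{"offset":[0,0,2],"spin":0}]'

```text
time: 24.08
ee_pos: [0.7004, -0.1064, 0.1104]
ee_rot: [0.001, -0.049, 0.999, 0.0]
force: [-5.7, 2.1, 21.2]
opening: 0.194
```

Force jumped to 21 N at TCP z 0.1105, within a millimetre of the predicted hard stop at 0.1107, so the tab is fully down. Withdrawing straight up.

>>> step_arm --motion '[{"offset":[0,0,-2],"spin":0},{"offset":[0,0,-4],"spin":0},{"offset":[0,0,-20],"spin":0},{"offset":[0,0,-45],"spin":0},{"offset":[0,0,-60],"spin":0}]'

```text
time: 24.7
ee_pos: [0.7005, -0.1066, 0.1703]
ee_rot: [0.001, -0.049, 0.999, -0.0]
force: [-0.1, 0.1, -1.5]
opening: 0.192
```

```bash
python3 go.py .4751 -.1312 .16 1.673
```

```text
t 24.7 ee [ 0.7005 -0.1066  0.1703] yawY 1.669 tilt [ 0.0018 -0.0002] q7 1.72 F [-0.1  0.1 -1.5] op 0.192
offset [226.7  -2.3   9.9] spin -0.004
```

>>> step_arm --motion '[{"offset":[60,0,0],"spin":-0.004},{"offset":[120,-1,0],"spin":-0.004},{"offset":[180,-2,0],"spin":-0.004},{"offset":[226,-2.3,5],"spin":-0.004},{"offset":[226,-2.3,10],"spin":-0.004}]'

```text
time: 25.32
ee_pos: [0.4723, -0.1319, 0.1589]
ee_rot: [-0.0, -0.05, 0.999, -0.0]
force: [0.2, -0.8, 0.2]
opening: 0.195
```

>>> step_arm --motion '[{"offset":[0,0,20],"spin":0},{"offset":[0,0,40],"spin":0},{"offset":[0,0,43],"spin":0},{"offset":[0,0,43],"spin":0},{"offset":[0,0,43],"spin":0}]'

```text
time: 25.95
ee_pos: [0.476, -0.1311, 0.116]
ee_rot: [0.001, -0.051, 0.999, -0.0]
force: [1.0, -1.3, -0.4]
opening: 0.191
```

```bash
python3 -c "
from h import *
for n in('side','top'): cv2.imwrite(f'pics/{n}22.png',bot.camera(n)[:,:,::-1])
crop('pics/side22.png','pics/s22.png',240,290,200,110,4)
crop('pics/side22.png','pics/s22b.png',255,300,50,60,11)
crop('pics/side22.png','pics/s22c.png',390,318,30,30,16)
crop('pics/top22.png','pics/t22.png',390,120,70,85,7)"
python3 go.py .4751 -.1312 .0577 1.673
```

```text
t 26.05 ee [ 0.4758 -0.1311  0.1159] yawY 1.673 tilt [ 0.0012 -0.0002] q7 1.81 F [ 0.6 -0.1 -0.8] op 0.195
offset [ 0.8 -0.  58.2] spin 0.0
```

View pics/s22.png

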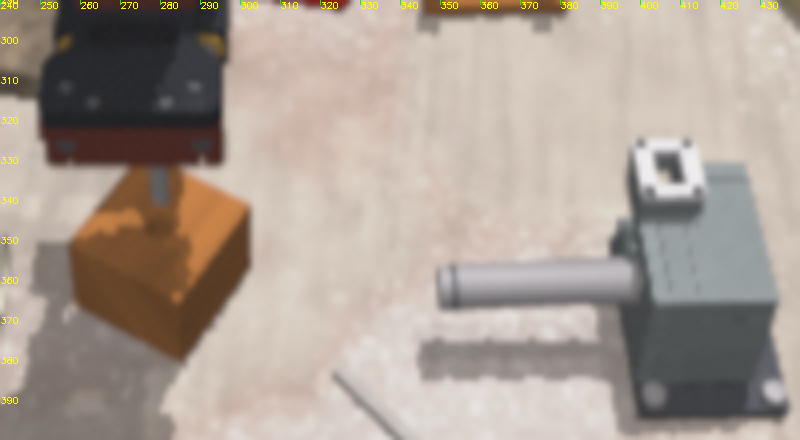

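View pics/s22b.png

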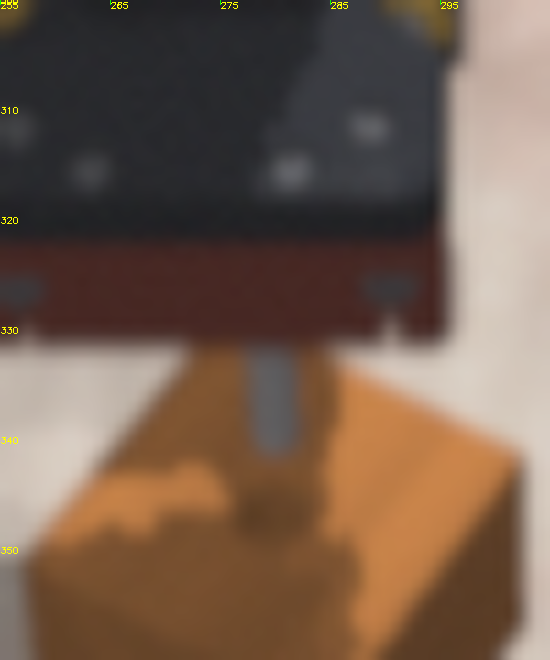

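View pics/s22c.png

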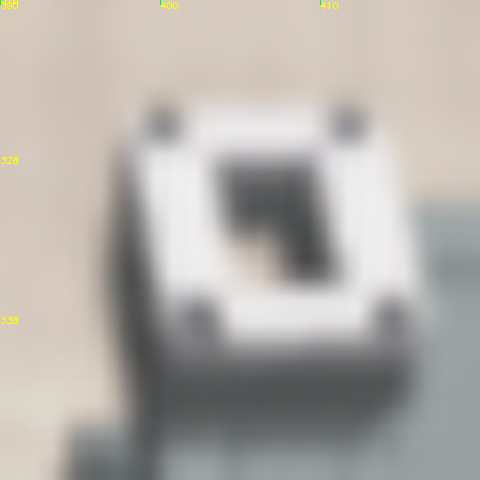

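View pics/t22.png

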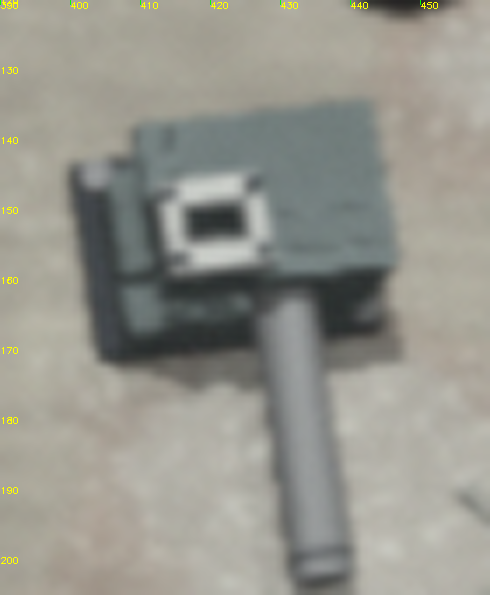

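The slot is now dark in both views, at (405,333) side and (419,151) top, so the tab is down; the sleeve is still home. The rod tip at (279,341) is over the hole. Inserting.

>>> step_arm --motion '[{"offset":[0.5,0,8],"spin":0},{"offset":[0.5,0,16],"spin":0},{"offset":[0.5,0,24],"spin":0},{"offset":[0.5,0,27],"spin":0}]'

```text
time: 26.55
ee_pos: [0.4743, -0.131, 0.0874]
ee_rot: [-0.001, -0.051, 0.999, 0.0]
force: [0.3, 0.7, -1.4]
opening: 0.195
```

```bash
python3 go.py .4751 -.1312 .0577 1.673
```

```text
t 26.55 ee [ 0.4743 -0.131   0.0874] yawY 1.674 tilt [-0.0012  0.0003] q7 1.81 F [ 0.3  0.7 -1.4] op 0.195
offset [-0.8 -0.3 29.7] spin 0.001
```

Tip is now about 10 mm inside the hole with no contact force. Continuing down.

>>> step_arm --motion '[{"offset":[-0.3,-0.2,8],"spin":0},{"offset":[-0.3,-0.2,16],"spin":0},{"offset":[-0.3,-0.2,24],"spin":0},{"offset":[-0.3,-0.2,28],"spin":0},{"offset":[-0.3,-0.2,28],"spin":0}]'

```text
time: 27.18
ee_pos: [0.4749, -0.1312, 0.0599]
ee_rot: [-0.0, -0.051, 0.999, 0.0]
force: [-0.4, -0.9, -0.2]
opening: 0.194
```

```bash
python3 go.py .4751 -.1312 .0577 1.673;python3 -c "
from h import *
for n in('side',): cv2.imwrite(f'pics/{n}23.png',bot.camera(n)[:,:,::-1])
crop('pics/side23.png','pics/s23.png',240,290,80,90,6)"
```

```text
t 27.18 ee [ 0.4749 -0.1312  0.0599] yawY 1.674 tilt [-0.0007  0.0002] q7 1.8 F [-0.4 -0.9 -0.2] op 0.194
offset [-0.2 -0.1  2.2] spin 0.001
```

View pics/s23.png

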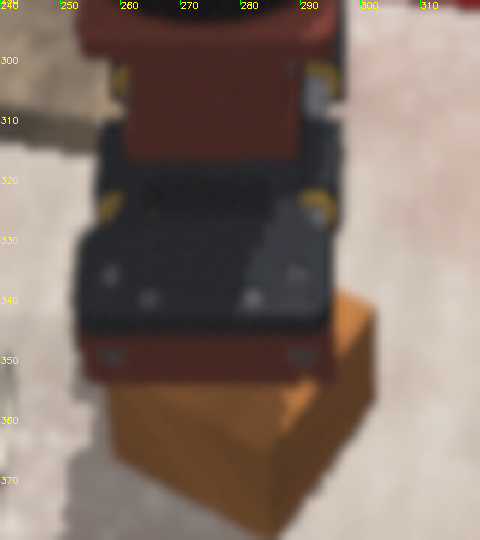

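The rod is almost fully in, with 2 mm to go. Lowering that and releasing.

>>> step_arm --motion '[{"offset":[0,0,1.5],"spin":0},{"offset":[0,0,1.5],"spin":0}]'

```text
time: 27.48
ee_pos: [0.4751, -0.1313, 0.0589]
ee_rot: [0.0, -0.051, 0.999, -0.0]
force: [-0.6, 0.4, -1.3]
opening: 0.195
```

>>> step_arm --motion '[{"offset":[0,0,0],"spin":0},{"offset":[0,0,0],"spin":0},{"offset":[0,0,0],"spin":0},{"offset":[0,0,0],"spin":0}]' --gripper 0.45

```text
time: 27.98
ee_pos: [0.4751, -0.1312, 0.0588]
ee_rot: [0.0, -0.051, 0.999, -0.0]
force: [-0.8, 0.5, 0.1]
opening: 0.452
```

>>> step_arm --motion '[{"offset":[0,0,-20],"spin":0},{"offset":[0,0,-60],"spin":0},{"offset":[0,0,-110],"spin":0},{"offset":[30,50,-130],"spin":0},{"offset":[60,110,-130],"spin":0}]'

```text
time: 28.6
ee_pos: [0.4069, -0.0311, 0.1904]
ee_rot: [0.002, -0.05, 0.999, -0.0]
force: [1.1, 0.7, 0.1]
opening: 0.454
```

>>> step_arm --motion '[{"offset":[20,60,0],"spin":0},{"offset":[20,100,0],"spin":0},{"offset":[20,100,0],"spin":0},{"offset":[20,100,0],"spin":0}]'

```text
time: 29.1
ee_pos: [0.3765, 0.0649, 0.1887]
ee_rot: [-0.0, -0.051, 0.999, -0.0]
force: [-0.1, 0.5, -0.4]
opening: 0.45
```

```bash
python3 -c "
from h import *
for n in('side','top'): cv2.imwrite(f'pics/{n}24.png',bot.camera(n)[:,:,::-1])
crop('pics/side24.png','pics/s24.png',250,310,190,90,4)
crop('pics/top24.png','pics/t24.png',390,100,80,230,3)
s=bot.sense();print(s['time'],s['ee_pos'],s['force'])"
```

```text
29.2 [0.37658969 0.06444798 0.18864313] [0.02343132 0.07915618 0.05976873]
```

View pics/s24.png

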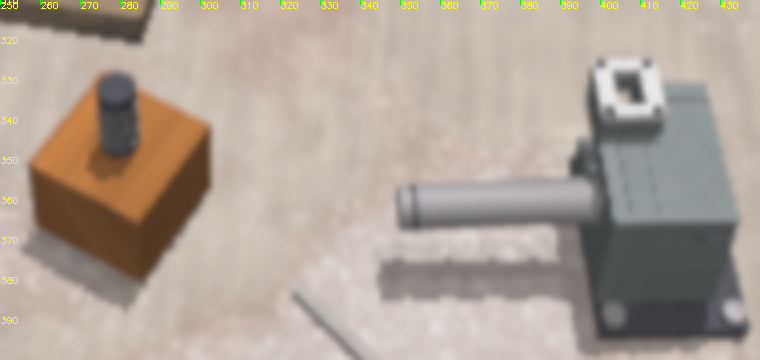

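View pics/top24.png

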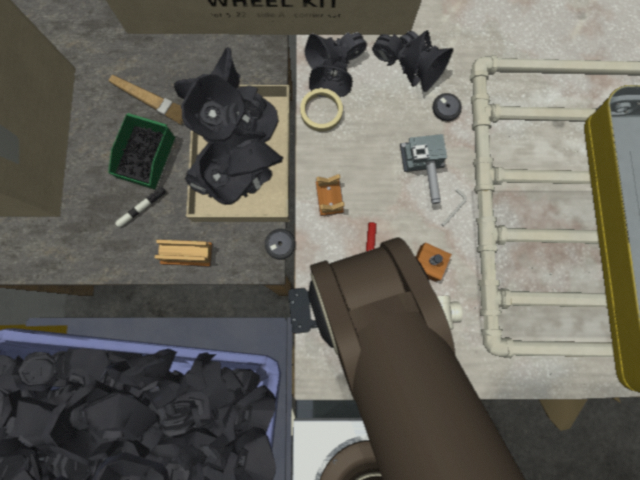

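The rod stands upright at (278,330), the same pixels as at the start. The sleeve is home, the slot is dark, the bystanders have not moved and the arm is clear. Handing in.

```bash
python3 -c "
from bench import bot
print(bot.finish_job())"
```

```text
the job is handed in; nothing more can be done
None
```

The job is done and handed in at about 29 s on the robot clock. No verdict was reported.

**What I did**
- I lifted the sleeve by its stub, laid it in the rest with the stub facing the robot, and let go.
- I took it again by the long barrel, turned it half round and slid it into the fixture until it met the end wall at about 6 N.
- I pushed the rod down through the slot until it reached a hard stop at about 21 N. That was within a millimetre of the depth worked out for the tab fully down.
- I put the rod back in its stand and moved the arm clear.

**What the last checks showed**
- **Sleeve:** it is home, with the flange middle about 1–2 mm towards the front of the seat. The long barrel stands out at the front.
- **Lock tab:** the slot is dark in both camera views, so the tab is down.
- **Rod:** it stands upright at the same pixels as at the start.
- **Bystanders:** the hex key and the loose wheel look unmoved in the last pictures. The arm hid most of the pipe tee in the last top view, but the visible part is where it was.

**What disagreed**
- **Camera offset:** the two cameras differed by about 2–3 mm, so I used their mean.
- **Barrel tilt:** the overhanging barrel droops slightly, about 0.05–0.07 rad by estimate, against the 0.12 limit.
- **Grip on the barrel:** I meant to hold it 57 mm from the flange, but it was about 61 mm. I corrected for this before inserting.
- **Tab force:** I did not clearly see the expected 4 N while the tab was moving, only the hard stop at the end.

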